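# Free the seized transport key and load the moisture-tin magazine

## Task

The red transport key of the tin magazine has seized: rock its grip post from side to side until both pads have given way, then pull it straight out and lay it down inside the white tray. Then load every moisture tin from the bench flat into the magazine's well, pressing the pile down on the spring platform so that the topmost tin ends about 8 mm below the rim. Do not knock over any glassware or bottles.

Things in the scene. Friction and masses are not known exactly. Their poses are not given: they have to be found in the camera images.
- magazine: Fixed aluminium tin magazine; origin on the bench under the centre of its square well, z up. Well 62 mm square inside, walls 4 mm, rim 110 mm high. On its -x side a grey block 64 mm wide in y, 78 mm high, from x=-49 to -194 mm, on which the key lies: under side walls and a clear cover (top 97 mm high) from x=-51 to -118 mm, then an open porch.
- mouth (a point): Centre of the well's mouth, at rim height (110 mm above the bench).
- key_seat (a point): On the key channel's floor (78 mm high), in its 28 mm wide opening, 114 mm from the well's centre along the magazine's -x; axes as the magazine's. The stuck key's round collar sits here and the key swings about this upright line. It comes out along -x, clear after 85 mm of pull; until then the cover prevents lifting.
- key: Loose red key, 120 g, 146 mm long, 14 mm thick apart from its post; origin under its round 26 mm collar, x along it to the tip, z up. From x=-69 to 49 mm it is 14 mm wide, then a foot 26 mm wide to 61 mm and a 12 mm nose to 77 mm, which blocks the platform. Two stiff friction pads just behind the foot (x 34 to 45 mm) hold it against any straight pull.
- key_grip (a point): On the key's upright square grip post (18 x 18 mm, 58 mm tall, centred at the key's x=-60 mm), 43 mm above the key's underside; axes as the key's. Swinging the post sideways about key_seat by some 0.18 rad (11 mm at the post) to each side, with about 5 N, pushes one pad fully back each time. With both back and the key straightened it slides out freely.
- key_mid (a point): Middle of the key's length, 7 mm above its underside, 64 mm ahead of the post's centre. Axes as the key's.
- pad_left (a joint): How far the blue friction pad on the magazine's +y side is pushed back: 0 to 0.006 m; it stays where pushed, and 0.0045 or more lets the foot pass. Pushed by swinging the post towards the magazine's -y.
- pad_right (a joint): The same for the pad on the magazine's -y side; pushed by swinging the post towards the magazine's +y.
- platform (a joint): How far the white spring platform in the well has sunk: 0 to 0.095 m. At 0 its top is 8 mm below the rim. With the key in it sinks only 1.5 mm. With the key out it takes about 2 to 4 N to press down, and its stiff slide keeps it where it is left.
- tray: White open tray fixed on the bench, 240 (x) x 140 (y) x 22 mm, walls and floor 5 mm thick. Origin under its centre.
- weighing_bottle_c (a point): Centre of a small glass weighing bottle, 34 mm diameter, 45 mm tall, a loose bystander beside the tins.
- tin0_c (a point): Centre of a closed round aluminium moisture tin, 56 mm diameter, 18 mm tall, about 45 g, lying flat on the bench (9 mm high); z is its axis. May be absent.
- tin1_c (a point): Centre of a closed round aluminium moisture tin, 56 mm diameter, 18 mm tall, about 45 g, lying flat on the bench (9 mm high); z is its axis. May be absent.
- tin2_c (a point): Centre of a closed round aluminium moisture tin, 56 mm diameter, 18 mm tall, about 45 g, lying flat on the bench (9 mm high); z is its axis. May be absent.
- tin3_c (a point): Centre of a closed round aluminium moisture tin, 56 mm diameter, 18 mm tall, about 45 g, lying flat on the bench (9 mm high); z is its axis. May be absent.
- tin4_c (a point): Centre of a closed round aluminium moisture tin, 56 mm diameter, 18 mm tall, about 45 g, lying flat on the bench (9 mm high); z is its axis. May be absent.
- beaker: glass beaker, 66 mm wide, 85 mm tall, loose bystander; origin under its centre.
- flask: conical glass flask, 76 mm wide, 110 mm tall, loose bystander; origin under its centre.
- amber: amber reagent bottle, 90 mm wide, 150 mm tall, loose bystander; origin under its centre.
- buffer: white buffer bottle with blue cap, 56 mm wide, 110 mm tall, loose bystander; origin under its centre.
Things that resemble listed ones, but are neither listed nor needed, are in the scene too. Leave any orange or purple look-alike of the part that bears tin2_c alone.

How it is judged:
By the outcome, as a careful person would: the job done as asked, in the order asked, and still so for the second after the job is handed in, with the robot touching nothing.
Of tin0, tin1, tin2, tin3, tin4 only 3 to 5 are there at a start; the rules pass over those that are not, and their reading is None.
At some moment in a run one of tin0, tin1, tin2, tin3, tin4 may be knocked a few centimetres aside while the robot is not near it.
It also fails if it takes over 210 s, if anything falls off the work surface, if the arm or the gripper's body presses on something with over 40 N, if the wrist force passes 120 N, or if a joint passes its speed limit or range.

## Robot

A 6-joint arm with a two-finger parallel gripper is mounted at the origin on the work surface. World frame = base frame: x ahead of the robot, y to its left, z up, the work surface at z = 0. Lengths are in m, angles in degrees, forces in N, time in s.
With the tool pointing down it reaches from about 0.25 to 0.85 m from the base axis. Payload 12.5 kg.
Tool frame: the origin (TCP) lies on the centre line of the jaws, within the pads' length; the fingertips stand nose_length ahead of it and the grasp point (between the pads) lies 8 mm behind it (nose_length is the distance from the TCP to the fingertips, in m); z points along the fingers, y is the line along which they close (so a half turn about z gives the same grasp; the last joint's range is limited). The gripper opens to 93 mm and grips with 3 to 60 N. Pads are 15 mm wide; open, the fingers measure 128 mm over their backs; the gripper's body (75 mm by 188 mm) begins 65 mm behind the grasp point.
Start: joints at [63.106, 20.094, 94.641, -0, 65.266, -4.847], TCP at [0.206, 0.51, 0.23] pointing down, gripper open.
Joint ranges: [-157.81, 157.81], [-45, 120.19], [0.68, 151.7], [-89.99, 269.99], [4.06, 180], [-164.3, 164.3]. Speed limits (degrees/s): [127.2, 127.2, 159.86, 180, 180, 180].

## Interface

Orientations are given as a 3x3 rotation matrix whose columns are the frame's x, y, z axes.
In Python, from workcell import sense, grab_frame, finish_job, nose_length gives the robot as it stands.
- The arm moves only by the shell command python3 -m crank 'ROWS' [FORCE]. ROWS is JSON, a list of rows, each an object of numbers: "x", "y", "z": the shift along the tool's x, y, z in units of 40 cm (1.0 is 40 cm); "twist": the turn about the tool's z in units of 0.5 rad (1.0 is 0.5 rad); "grip": the opening, from 0 (shut) to 1 (fully open). In form: [{"x": .., "y": .., "z": .., "twist": .., "grip": ..}, ...]. A call has 1 to 5 rows; each row is the pose to reach, as a shift and turn from the pose commanded when the call began, along the tool's axes at that moment; what a row does not reach only later rows make up. A row lasts 1/10 s, in which the tool goes at most 50 mm and 8.59 degrees, less where a joint would pass 70% of its speed; a pose out of reach is approached as far as the arm can. A call with a number of a shift or a turn outside -1 to 1 is refused whole. A call with a gripper value outside its range is refused whole. The fingers move at their own pace and stop on an object; FORCE is the grip in N (left out, the last holds). Time passes only in rows, so rows that repeat a pose let the fingers close. It gives the time, the measured TCP pose, the force, the opening and the grip force at its end, in the units of the state.
- sense(): the state, without advancing time (a new reading comes with each control period).
- grab_frame(name): name is "side" or "top" or "wrist"; returns a dict with "pixels" (400x640x3 uint8, red, green, blue), "camera_matrix" (3x3 intrinsics, pixels), "extrinsics" (4x4, takes a point from world to camera coordinates); the wrist camera has in their place "tool_from_camera" (4x4, takes a point from camera to tool coordinates, whose origin is the TCP and whose axes are the flange's). Camera axes: x right, y up, looking along -z (the intrinsics and any distortion apply to the point x, -y, -z); pixel columns grow to the right and rows downward; lengths in m; the calibration is good to about 2 mm. A picture is of the moment at which its call begins: read the wrist's pose just before it. There is no depth.
- finish_job(): hands the job in; it is judged then, once.
The state is a dict: "clock": time; "joint_pos": joint angles; "dq": joint speeds; "joint_efforts": joint torques, N m; "position": TCP position; "tool_rot": TCP orientation; "contact_force": force on the tool from outside, world axes, zero at the start; "moment": the same for the moment, N m; "grip_width": finger opening in m; "gripper_force": force on a finger pad.
Only numpy, scipy, OpenCV 4.12 (cv2) and the standard library are available. Lean on these libraries where they do the work, as an engineer would, in place of code of your own. Each camera call takes 0.05 s, during which the arm holds its last target. There are 200 camera calls.

## Working session

There is one attempt and no reset: what is moved stays moved. The work goes in short steps, Python scripts to look and compute and a shell command to move; the robot and the scene stay as the last step left them, time stands still between calls to the robot, and variables do not carry over. Pictures are saved under pics/ and viewed, at most 14 in all, crops included, and the job is handed in when it is done.

```bash
mkdir -p pics; ls; python3 - <<'E'
from workcell import sense, grab_frame, nose_length
import cv2,numpy as np,pickle
s=sense();print(s, nose_length if not callable(nose_length) else nose_length())
for n in ("top","side","wrist"):
    f=grab_frame(n);pickle.dump((sense(),f),open(f"pics/{n}0.pkl","wb"))
    cv2.imwrite(f"pics/{n}0.png",f["pixels"][:,:,::-1])
    print(n,{k:np.round(v,4).tolist() for k,v in f.items() if k!="pixels"})
E
```

```text
pics
{'clock': 0.0, 'joint_pos': array([ 6.31050843e+01,  2.01240573e+01,  9.46757047e+01, -3.79516866e-04,
        6.52641900e+01, -4.84805827e+00]), 'dq': array([-0.04987009, -0.052664  ,  0.00025668, -0.06902745,  0.16175922,
       -0.02198209]), 'joint_efforts': array([ 1.84368342e-03, -4.97327507e+01, -2.85259509e+01,  6.99647097e-02,
        2.58388772e-02, -7.96774930e-05]), 'position': array([0.20629254, 0.50950594, 0.22911235]), 'tool_rot': array([[-9.26878205e-01,  3.75361884e-01, -4.99542337e-04],
       [ 3.75362206e-01,  9.26877672e-01, -9.98167741e-04],
       [ 8.83405144e-05, -1.11268924e-03, -9.99999377e-01]]), 'contact_force': array([0.14328271, 0.19657917, 0.88589966]), 'moment': array([ 0.00493519, -0.01503649,  0.00391526]), 'gripper_force': 0.0, 'grip_width': 0.09318384523527665} 0.011
top {'camera_matrix': [[491.8693, 0.0, 327.5046], [0.0, 491.8693, 207.3422], [0.0, 0.0, 1.0]], 'extrinsics': [[0.0747, -0.9972, -0.0037, 0.0119], [0.9725, 0.072, 0.2213, -0.5533], [-0.2204, -0.0202, 0.9752, -1.2902], [0.0, 0.0, 0.0, 1.0]]}
side {'camera_matrix': [[365.1681, 0.0, 317.7236], [0.0, 365.1681, 197.9102], [0.0, 0.0, 1.0]], 'extrinsics': [[0.8733, -0.4871, -0.0071, -0.4573], [0.2768, 0.4842, 0.83, -0.2776], [-0.4009, -0.7268, 0.5577, -0.7501], [0.0, 0.0, 0.0, 1.0]]}
wrist {'camera_matrix': [[345.9868, 0.0, 325.9262], [0.0, 345.9868, 201.4852], [0.0, 0.0, 1.0]], 'tool_from_camera': [[0.001, 0.9613, 0.2754, 0.0766], [1.0, -0.001, -0.0001, 0.0004], [0.0002, 0.2754, -0.9613, -0.1557], [0.0, 0.0, 0.0, 1.0]]}
```

View pics/top0.png

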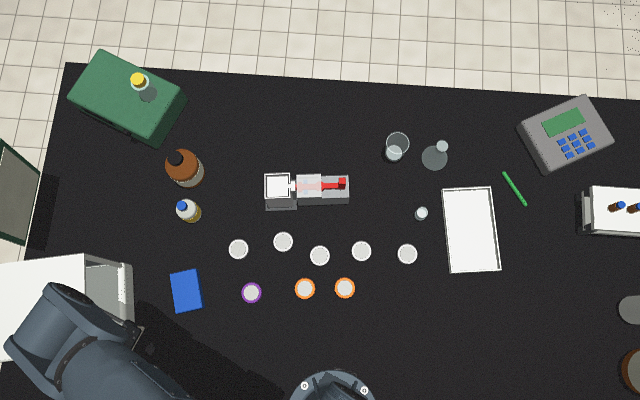

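View pics/side0.png

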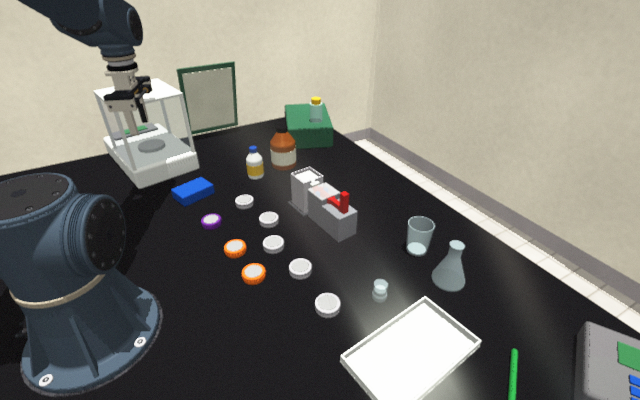

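Top view: the well is at about (278,186), and its block runs right to the red key, whose post is at about (343,184). Five plain tins lie at (238,249), (283,242), (320,256), (361,251) and (407,254), with orange/purple look-alikes below them. The weighing bottle is at (421,213) and the tray at (471,230). The side view agrees.

```bash
cat > h.py <<'E'
import numpy as np,cv2
from workcell import sense, grab_frame
def cam(f,s=None):
    K=f["camera_matrix"]
    if "extrinsics" in f: M=np.linalg.inv(f["extrinsics"])
    else:
        T=np.eye(4);T[:3,:3]=s["tool_rot"];T[:3,3]=s["position"];M=T@f["tool_from_camera"]
    return K,M
def ray(f,uv,s=None):
    K,M=cam(f,s);uv=np.atleast_2d(uv).astype(float)
    d=np.c_[(uv[:,0]-K[0,2])/K[0,0],-(uv[:,1]-K[1,2])/K[1,1],-np.ones(len(uv))]@M[:3,:3].T
    return M[:3,3],d
def onz(f,uv,z,s=None):
    o,d=ray(f,uv,s);return o+d*((z-o[2])/d[:,2])[:,None]
def proj(f,P,s=None):
    K,M=cam(f,s);c=(np.atleast_2d(P)-M[:3,3])@M[:3,:3]
    return np.c_[K[0,0]*c[:,0]/-c[:,2]+K[0,2],K[1,1]*-c[:,1]/-c[:,2]+K[1,2]]
def shot(n,name=None):
    s=sense();f=grab_frame(n)
    if name: cv2.imwrite(f"pics/{name}.png",f["pixels"][:,:,::-1])
    return s,f
def mask(im,kind):
    h=cv2.cvtColor(im,cv2.COLOR_RGB2HSV);H,S,V=[h[...,i] for i in range(3)]
    if kind=="white": m=(S<60)&(V>130)
    if kind=="red": m=((H<6)|(H>172))&(S>130)&(V>70)
    if kind=="blue": m=(H>100)&(H<130)&(S>130)&(V>60)
    return m.astype(np.uint8)*255
def blobs(m,amin=40):
    c,_=cv2.findContours(m,cv2.RETR_EXTERNAL,cv2.CHAIN_APPROX_NONE)
    return [k for k in c if cv2.contourArea(k)>=amin]
def delta(target,yaw_axis_y=None):
    """tool-axis shift units to bring TCP to target"""
    s=sense();return s["tool_rot"].T@(np.array(target)-s["position"])/0.4
E
python3 - <<'E'
from h import *;import pickle
s,f=pickle.load(open("pics/top0.pkl","rb"));im=f["pixels"]
for c in blobs(mask(im,"white"),60):
    (u,v),wh,a=cv2.minAreaRect(c)
    if 180<u<520 and 120<v<310:
        print("w",np.round((u,v)),np.round(wh),round(a),"z18",np.round(onz(f,(u,v),.018)[0],3),"z110",np.round(onz(f,(u,v),.11)[0],3),"z22",np.round(onz(f,cv2.boxPoints(cv2.minAreaRect(c)),.022)[:,:2],3).tolist() if cv2.contourArea(c)>2000 else "")
for c in blobs(mask(im,"red"),5):
    print("r",cv2.boundingRect(c),cv2.contourArea(c))
w=[(265,174),(290,173),(297,204),(265,209)]
print(onz(f,w[:2],.11)); 
for p,z in [((343,184),.136),((421,213),.022),((397,146),.04),((435,157),.03),((343,203),.078),((349,175),.078)]: print(p,np.round(onz(f,p,z)[0],3))
big=cv2.resize(im[160:220,255:365],None,fx=7,fy=7,interpolation=cv2.INTER_CUBIC)
cv2.imwrite("pics/crop1.png",big[:,:,::-1])
E
```

```text
w [251. 292.] [14. 14.] 90 z18 [0.309 0.245 0.018] z110 [0.305 0.23  0.11 ] z22 
w [344. 288.] [14. 14.] 90 z18 [ 0.338 -0.008  0.018] z110 [ 0.333 -0.006  0.11 ] z22 
w [304. 288.] [14. 14.] 90 z18 [0.33  0.101 0.018] z110 [0.325 0.096 0.11 ] z22 
w [320. 256.] [19. 19.] 90 z18 [0.422 0.066 0.018] z110 [0.411 0.063 0.11 ] z22 
w [407. 254.] [19. 18.] 90 z18 [ 0.446 -0.176  0.018] z110 [ 0.433 -0.163  0.11 ] z22 
w [361. 250.] [19. 18.] 90 z18 [ 0.445 -0.048  0.018] z110 [ 0.432 -0.043  0.11 ] z22 
w [238. 248.] [19. 18.] 90 z18 [0.425 0.294 0.018] z110 [0.413 0.276 0.11 ] z22 
w [283. 241.] [18. 19.] 45 z18 [0.455 0.171 0.018] z110 [0.441 0.162 0.11 ] z22 
w [422. 212.] [10. 10.] 90 z18 [ 0.567 -0.214  0.018] z110 [ 0.546 -0.198  0.11 ] z22 
w [186. 209.] [18. 19.] 27 z18 [0.527 0.455 0.018] z110 [0.509 0.426 0.11 ] z22 
w [471. 229.] [87. 52.] 84 z18 [ 0.528 -0.353  0.018] z110 [ 0.51  -0.327  0.11 ] z22 [[0.639, -0.264], [0.667, -0.411], [0.42, -0.436], [0.394, -0.295]]
w [306. 186.] [25. 84.] 90 z18 [0.62  0.12  0.018] z110 [0.596 0.114 0.11 ] z22 
w [442. 145.] [11. 11.] 45 z18 [ 0.771 -0.265  0.018] z110 [ 0.736 -0.246  0.11 ] z22 
w [394. 146.] [26. 15.] 90 z18 [ 0.758 -0.125  0.018] z110 [ 0.724 -0.115  0.11 ] z22 
w [320. 184.] [368. 639.] 90 z18 [0.628 0.082 0.018] z110 [0.602 0.078 0.11 ] z22 [[1.15, 1.13], [1.294, -0.867], [0.188, -0.796], [0.062, 0.885]]
r (321, 178, 25, 13) 144.0
[[0.61937469 0.2266343  0.11      ]
 [0.62712048 0.15975817 0.11      ]]
(343, 184) [0.6   0.016 0.136]
(421, 213) [ 0.563 -0.211  0.022]
(397, 146) [ 0.751 -0.132  0.04 ]
(435, 157) [ 0.729 -0.244  0.03 ]
(343, 203) [0.562 0.011 0.078]
(349, 175) [0.643 0.    0.078]
```

View pics/crop1.png

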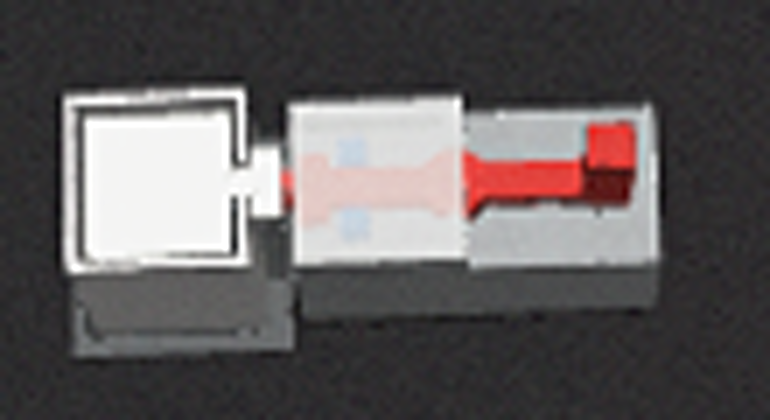

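Close-up: the rim's outer corners are at crop pixels (65,97), (243,90), (247,268) and (68,272). The post's top face is at about (611,145), and the blue pads show on both sides at (353,150) and (353,222).

```bash
python3 - <<'E'
from h import *;import pickle
s,f=pickle.load(open("pics/top0.pkl","rb"))
c=np.array([(65,97),(243,90),(247,268),(68,272)])/7+[255,160]-0.43
P=onz(f,c,.11);print(P.round(4),P.mean(0))
a=P[0]-P[1];b=P[3]-P[2];d=P[0]-P[3];print([np.degrees(np.arctan2(v[1],v[0])) for v in (a,b,d,P[1]-P[2])],np.linalg.norm(a),np.linalg.norm(d))
p=onz(f,np.array([[611,143]])/7+[255,160]-.43,.136)[0];print("post",p)
m=P.mean(0);v=m-p;print(np.degrees(np.arctan2(v[1],v[0])),np.linalg.norm(v[:2]))
print(delta([p[0],p[1],.23]))
E
```

```text
[[0.6207 0.2299 0.11  ]
 [0.6286 0.1618 0.11  ]
 [0.5584 0.1538 0.11  ]
 [0.5519 0.2216 0.11  ]] [0.58990761 0.19177811 0.11      ]
[np.float64(96.56688348439799), np.float64(95.54934377549196), np.float64(6.866745898910678), np.float64(6.503861193201303)] 0.0684947146700929 0.06938295113651426
post [0.61040658 0.01932652 0.136     ]
96.77882318833053 0.17366564221392725
[-1.39635634e+00 -7.56778053e-01 -1.31163212e-03]
```

```bash

python3 -m crank '[{"x":-0.1,"y":-0.05},{"x":-0.2,"y":-0.1},{"x":-0.3,"y":-0.16},{"x":-0.4,"y":-0.22},{"x":-0.48,"y":-0.26}]' 
python3 -m crank '[{"x":-0.1,"y":-0.05},{"x":-0.2,"y":-0.1},{"x":-0.3,"y":-0.16},{"x":-0.4,"y":-0.22},{"x":-0.48,"y":-0.26}]' 
python3 -m crank '[{"x":-0.1,"y":-0.05},{"x":-0.2,"y":-0.1},{"x":-0.3,"y":-0.16},{"x":-0.4,"y":-0.22},{"x":-0.436,"y":-0.237}]' 
python3 -m crank '[{"twist":0.25},{"twist":0.5},{"twist":0.72},{"twist":0.72}]'
python3 -m crank '[{"twist":0.25},{"twist":0.5},{"twist":0.72},{"twist":0.72}]'
python3 -m crank '[{"twist":0.25},{"twist":0.5},{"twist":0.703},{"twist":0.703},{"twist":0.703}]'
python3 - <<'E'
from h import *;import pickle
s,f=shot("wrist","w1");pickle.dump((s,f),open("pics/w1.pkl","wb"));print(s["position"],s["tool_rot"].round(3),s["joint_pos"])
E
```

```text
[0.20633192 0.50955833 0.22924642] [[-0.927  0.375 -0.   ]
 [ 0.375  0.927 -0.001]
 [ 0.    -0.001 -1.   ]] [ 6.31041587e+01  2.01156710e+01  9.46675833e+01 -9.88550932e-04
  6.52662482e+01 -4.84871018e+00]schema error: expected keys x, y, z, twist, grip
schema error: expected keys x, y, z, twist, grip
schema error: expected keys x, y, z, twist, grip
schema error: expected keys x, y, z, twist, grip
schema error: expected keys x, y, z, twist, grip
schema error: expected keys x, y, z, twist, grip
```

View pics/w1.png

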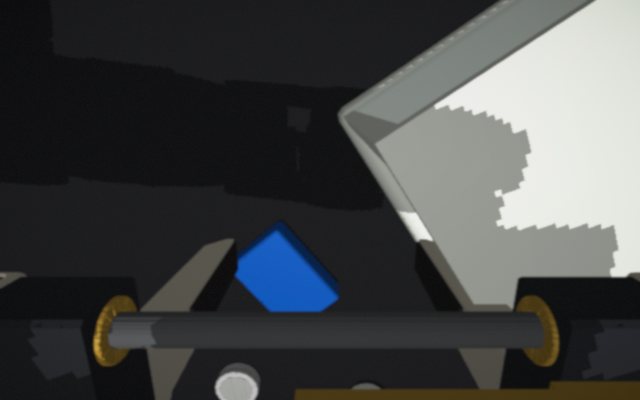

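The arm hasn't moved: every row needs all five keys. This start view shows only the blue box and the balance.

```bash

python3 -m crank '[{"x":-0.1,"y":-0.05,"z":0,"twist":0,"grip":1},{"x":-0.2,"y":-0.1,"z":0,"twist":0,"grip":1},{"x":-0.3,"y":-0.16,"z":0,"twist":0,"grip":1},{"x":-0.4,"y":-0.22,"z":0,"twist":0,"grip":1},{"x":-0.48,"y":-0.26,"z":0,"twist":0,"grip":1}]' 
python3 -m crank '[{"x":-0.1,"y":-0.05,"z":0,"twist":0,"grip":1},{"x":-0.2,"y":-0.1,"z":0,"twist":0,"grip":1},{"x":-0.3,"y":-0.16,"z":0,"twist":0,"grip":1},{"x":-0.4,"y":-0.22,"z":0,"twist":0,"grip":1},{"x":-0.48,"y":-0.26,"z":0,"twist":0,"grip":1}]' 
python3 -m crank '[{"x":-0.1,"y":-0.05,"z":0,"twist":0,"grip":1},{"x":-0.2,"y":-0.1,"z":0,"twist":0,"grip":1},{"x":-0.3,"y":-0.16,"z":0,"twist":0,"grip":1},{"x":-0.4,"y":-0.22,"z":0,"twist":0,"grip":1},{"x":-0.436,"y":-0.237,"z":0,"twist":0,"grip":1}]' 
python3 -m crank '[{"x":0,"y":0,"z":0,"twist":0.25,"grip":1},{"x":0,"y":0,"z":0,"twist":0.5,"grip":1},{"x":0,"y":0,"z":0,"twist":0.72,"grip":1},{"x":0,"y":0,"z":0,"twist":0.72,"grip":1}]'
python3 -m crank '[{"x":0,"y":0,"z":0,"twist":0.25,"grip":1},{"x":0,"y":0,"z":0,"twist":0.5,"grip":1},{"x":0,"y":0,"z":0,"twist":0.72,"grip":1},{"x":0,"y":0,"z":0,"twist":0.72,"grip":1}]'
python3 -m crank '[{"x":0,"y":0,"z":0,"twist":0.25,"grip":1},{"x":0,"y":0,"z":0,"twist":0.5,"grip":1},{"x":0,"y":0,"z":0,"twist":0.703,"grip":1},{"x":0,"y":0,"z":0,"twist":0.703,"grip":1}]'
python3 - <<'E'
from h import *;import pickle
s,f=shot("wrist","w2");pickle.dump((s,f),open("pics/w2.pkl","wb"));print(s["position"],s["tool_rot"].round(3),s["joint_pos"])
E
```

```text
clock: 0.7
position: [0.3463, 0.3392, 0.2296]
tool_rot: [[-0.927, 0.376, 0.0], [0.376, 0.927, -0.0], [-0.0, -0.0, -1.0]]
contact_force: [0.9, 0.6, -0.2]
grip_width: 0.0928
gripper_force: 0.0
clock: 1.2
position: [0.4853, 0.1706, 0.2296]
tool_rot: [[-0.926, 0.376, 0.0], [0.376, 0.926, -0.0], [-0.0, -0.0, -1.0]]
contact_force: [-0.3, 0.3, 0.3]
grip_width: 0.0929
gripper_force: 0.0
clock: 1.7
position: [0.6119, 0.0162, 0.2292]
tool_rot: [[-0.926, 0.378, 0.0], [0.378, 0.926, -0.001], [-0.0, -0.0, -1.0]]
contact_force: [-0.4, 0.5, -0.2]
grip_width: 0.0928
gripper_force: 0.0
clock: 2.1
position: [0.6101, 0.02, 0.2295]
tool_rot: [[-0.734, 0.679, -0.001], [0.679, 0.734, 0.0], [0.0, -0.0, -1.0]]
contact_force: [-0.5, -0.5, -0.4]
grip_width: 0.0928
gripper_force: 0.0
clock: 2.5
position: [0.6102, 0.0199, 0.2296]
tool_rot: [[-0.451, 0.893, -0.0], [0.893, 0.451, 0.0], [0.0, -0.0, -1.0]]
contact_force: [-0.3, -0.3, 0.4]
grip_width: 0.0928
gripper_force: 0.0
clock: 2.9
position: [0.6102, 0.0198, 0.2296]
tool_rot: [[-0.118, 0.993, -0.0], [0.993, 0.118, 0.0], [0.0, -0.0, -1.0]]
contact_force: [-0.2, -1.0, 0.0]
grip_width: 0.093
gripper_force: 0.0
[0.61021847 0.01975791 0.22959846] [[-0.118  0.993 -0.   ]
 [ 0.993  0.118  0.   ]
 [ 0.    -0.    -1.   ]] [-2.51404035e+00  2.64071585e+01  8.51915225e+01  1.30351682e-03
  6.84096683e+01 -9.28644579e+00]
```

View pics/w2.png

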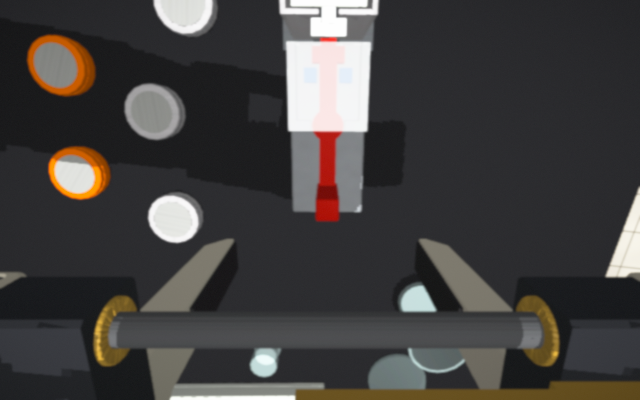

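The wrist view shows the key straight up the image: post top at about (327,209), both pads at (311,75) and (345,75), and the well at the top edge around (328,10).

```bash
python3 - <<'E'
from h import *;import pickle
s,f=pickle.load(open("pics/w2.pkl","rb"));im=f["pixels"]
m=mask(im,"red");
for v in range(130,225,6):
    u=np.where(m[v])[0]; print(v,u.min() if len(u) else 0,u.max() if len(u) else 0,im[v,327])
print("post top",onz(f,[(327,198),(327,221),(316,210),(338,210)],.136,s).round(4))
print("block edges", onz(f,[(292.5,170),(362,170),(292.5,200),(362,200)],.078,s).round(4))
print("cover", onz(f,[(287,50),(370,45),(288,125),(367,125)],.097,s).round(4))
E
```

```text
130 0 0 [245 212 208]
136 317 338 [181  28  18]
142 320 335 [179  23  14]
148 320 335 [179  24  15]
154 320 335 [180  26  17]
160 320 334 [178  24  15]
166 320 334 [178  23  14]
172 320 334 [177  22  15]
178 320 334 [177  23  13]
184 318 335 [170  20   8]
190 318 336 [116  12   7]
196 317 337 [117  13   8]
202 316 338 [176  22  14]
208 316 338 [175  21  12]
214 315 339 [173  18   7]
220 316 338 [146  26  22]
post top [[0.6103 0.028  0.136 ]
 [0.6125 0.0099 0.136 ]
 [0.6032 0.0177 0.136 ]
 [0.6197 0.0197 0.136 ]]
block edges [[0.5784 0.0343 0.078 ]
 [0.6405 0.0418 0.078 ]
 [0.581  0.0064 0.078 ]
 [0.6446 0.014  0.078 ]]
cover [[0.5669 0.131  0.097 ]
 [0.6298 0.1421 0.097 ]
 [0.5727 0.0748 0.097 ]
 [0.6367 0.0825 0.097 ]]
```

```bash

python3 -m crank '[{"x":-0.002,"y":0.003,"z":0.08,"twist":0,"grip":1},{"x":-0.002,"y":0.003,"z":0.16,"twist":0,"grip":1},{"x":-0.002,"y":0.003,"z":0.23,"twist":0,"grip":1},{"x":-0.002,"y":0.003,"z":0.29,"twist":0,"grip":1},{"x":-0.002,"y":0.003,"z":0.29,"twist":0,"grip":0.6}]' 25
python3 -m crank '[{"x":0,"y":0,"z":0,"twist":0,"grip":0.1},{"x":0,"y":0,"z":0,"twist":0,"grip":0.1},{"x":0,"y":0,"z":0,"twist":0,"grip":0.1},{"x":0,"y":0,"z":0,"twist":0,"grip":0.1},{"x":0,"y":0,"z":0,"twist":0,"grip":0.1}]' 25
python3 -m crank '[{"x":0,"y":0,"z":0,"twist":0,"grip":0.1},{"x":0,"y":0,"z":0,"twist":0,"grip":0.1},{"x":0,"y":0,"z":0,"twist":0,"grip":0.1}]' 25
```

```text
clock: 3.45
position: [0.6099, 0.019, 0.1107]
tool_rot: [[-0.119, 0.993, -0.005], [0.993, 0.119, 0.0], [0.001, -0.005, -1.0]]
contact_force: [-0.3, -0.1, -0.1]
grip_width: 0.0886
gripper_force: 0.0
clock: 3.95
position: [0.6118, 0.0188, 0.1142]
tool_rot: [[-0.115, 0.993, 0.001], [0.993, 0.115, -0.0], [-0.0, 0.001, -1.0]]
contact_force: [0.8, 0.3, 0.2]
grip_width: 0.0495
gripper_force: 0.0
clock: 4.25
position: [0.6116, 0.0189, 0.1136]
tool_rot: [[-0.114, 0.993, -0.0], [0.993, 0.114, -0.0], [-0.0, -0.0, -1.0]]
contact_force: [0.4, 0.1, 0.0]
grip_width: 0.0254
gripper_force: 0.0
```

```bash

python3 -m crank '[{"x":0,"y":0,"z":0,"twist":0,"grip":0.1},{"x":0,"y":0,"z":0,"twist":0,"grip":0.1},{"x":0,"y":0,"z":0,"twist":0,"grip":0.1}]' 25
python3 -m crank '[{"x":0.0002,"y":0.0075,"z":0,"twist":-0.1,"grip":0.1},{"x":0.0008,"y":0.015,"z":0,"twist":-0.2,"grip":0.1},{"x":0.0016,"y":0.022,"z":0,"twist":-0.3,"grip":0.1},{"x":0.0027,"y":0.0283,"z":0,"twist":-0.38,"grip":0.1},{"x":0.0027,"y":0.0283,"z":0,"twist":-0.38,"grip":0.1}]' 25
python3 - <<'E'
from h import *
shot("top","t3")
im=cv2.imread("pics/t3.png");cv2.imwrite("pics/c3.png",cv2.resize(im[160:220,255:365],None,fx=6,fy=6,interpolation=cv2.INTER_CUBIC))
E
```

```text
clock: 4.55
position: [0.6116, 0.0188, 0.1135]
tool_rot: [[-0.114, 0.993, -0.0], [0.993, 0.114, -0.0], [-0.0, -0.0, -1.0]]
contact_force: [-0.0, 0.5, -0.3]
grip_width: 0.0181
gripper_force: 25.0
clock: 5.05
position: [0.6229, 0.0216, 0.1135]
tool_rot: [[-0.3, 0.954, 0.0], [0.954, 0.3, 0.001], [0.001, 0.0, -1.0]]
contact_force: [1.2, 3.1, 0.3]
grip_width: 0.0177
gripper_force: 25.1
```

View pics/c3.png

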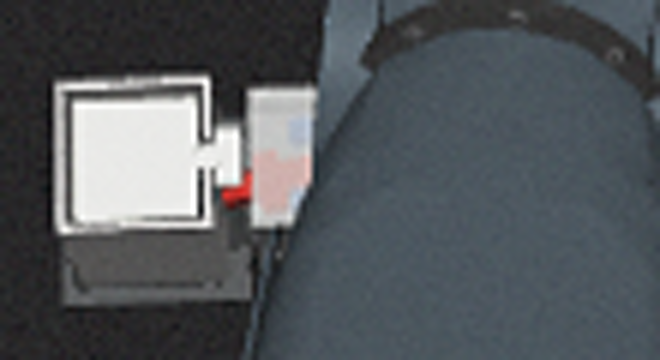

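The arm covers the post, but the red nose shows swung towards magazine +y (crop 235,190), so the first rock has worked.

```bash

python3 -m crank '[{"x":0.0002,"y":-0.0075,"z":0,"twist":0.1,"grip":0.1},{"x":0.0008,"y":-0.015,"z":0,"twist":0.2,"grip":0.1},{"x":0.0016,"y":-0.022,"z":0,"twist":0.3,"grip":0.1},{"x":0.0027,"y":-0.0283,"z":0,"twist":0.38,"grip":0.1},{"x":0.0027,"y":-0.0283,"z":0,"twist":0.38,"grip":0.1}]' 25
python3 -m crank '[{"x":0.0002,"y":-0.0075,"z":0,"twist":0.1,"grip":0.1},{"x":0.0008,"y":-0.015,"z":0,"twist":0.2,"grip":0.1},{"x":0.0016,"y":-0.022,"z":0,"twist":0.3,"grip":0.1},{"x":0.0027,"y":-0.0283,"z":0,"twist":0.38,"grip":0.1},{"x":0.0027,"y":-0.0283,"z":0,"twist":0.38,"grip":0.1}]' 25
python3 - <<'E'
from h import *
shot("wrist","w3")
E
```

```text
clock: 5.6
position: [0.6113, 0.0186, 0.1136]
tool_rot: [[-0.113, 0.994, -0.0], [0.994, 0.113, -0.0], [-0.0, -0.0, -1.0]]
contact_force: [-0.3, -0.3, -1.9]
grip_width: 0.0178
gripper_force: 25.0
clock: 6.1
position: [0.5997, 0.0189, 0.1135]
tool_rot: [[0.075, 0.997, -0.001], [0.997, -0.075, 0.0], [-0.0, -0.001, -1.0]]
contact_force: [-3.7, 3.0, 1.6]
grip_width: 0.0176
gripper_force: 25.1
```

View pics/w3.png

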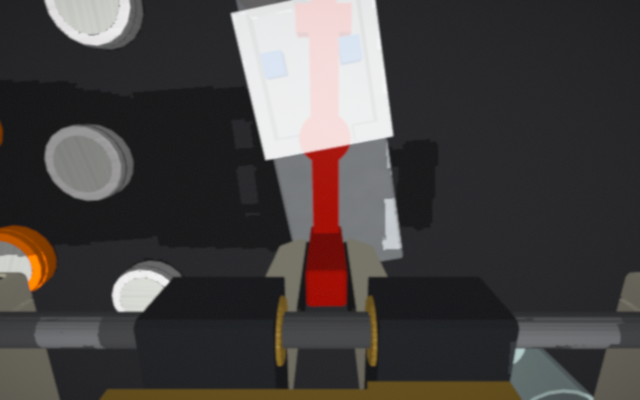

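The key is swung to the other side and both pads appear pushed apart, at (273,65) and (349,50). Next I straighten it and pull gently.

```bash

python3 -m crank '[{"x":0.0002,"y":0.0075,"z":0,"twist":-0.1,"grip":0.1},{"x":0.0008,"y":0.015,"z":0,"twist":-0.2,"grip":0.1},{"x":0.0016,"y":0.022,"z":0,"twist":-0.3,"grip":0.1},{"x":0.0027,"y":0.0283,"z":0,"twist":-0.38,"grip":0.1},{"x":0.0027,"y":0.0283,"z":0,"twist":-0.38,"grip":0.1}]' 25
python3 - <<'E'
from h import *
s,f=shot("wrist","w4");cv2.imwrite("pics/c4.png",cv2.resize(f["pixels"][0:310,200:460,::-1],None,fx=1.8,fy=1.8))
E
python3 -m crank '[{"x":-0.01,"y":0,"z":0,"twist":0,"grip":0.1},{"x":-0.02,"y":0,"z":0,"twist":0,"grip":0.1},{"x":-0.02,"y":0,"z":0,"twist":0,"grip":0.1},{"x":-0.02,"y":0,"z":0,"twist":0,"grip":0.1}]' 25

```

```text
clock: 6.65
position: [0.6121, 0.0186, 0.1135]
tool_rot: [[-0.116, 0.993, 0.0], [0.993, 0.116, -0.0], [-0.0, 0.0, -1.0]]
contact_force: [0.8, 1.0, -1.1]
grip_width: 0.0178
gripper_force: 25.0
clock: 7.1
position: [0.6125, 0.0107, 0.1136]
tool_rot: [[-0.114, 0.994, -0.0], [0.994, 0.114, -0.0], [-0.0, -0.0, -1.0]]
contact_force: [-0.4, 0.3, -1.0]
grip_width: 0.0177
gripper_force: 25.0
```

View pics/c4.png

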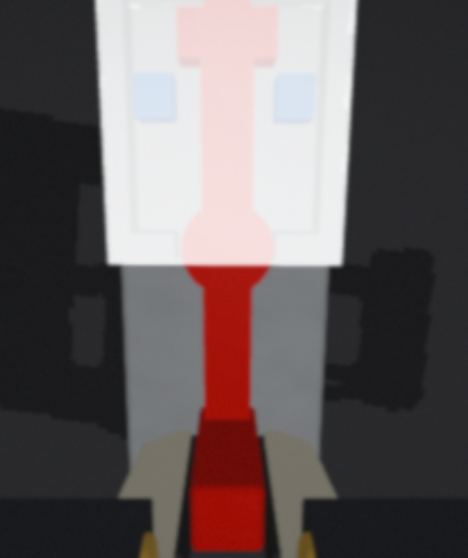

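Both pads are back and symmetric, and the key is already sliding without force. I'll pull it out fully, lift, and carry it to the tray.

```bash

python3 -m crank '[{"x":-0.05,"y":0,"z":0,"twist":0,"grip":0.1},{"x":-0.1,"y":0,"z":0,"twist":0,"grip":0.1},{"x":-0.16,"y":0,"z":0,"twist":0,"grip":0.1},{"x":-0.21,"y":0,"z":0,"twist":0,"grip":0.1},{"x":-0.25,"y":0,"z":0,"twist":0,"grip":0.1}]' 25
python3 -m crank '[{"x":0,"y":0,"z":-0.04,"twist":0,"grip":0.1},{"x":0,"y":0,"z":-0.1,"twist":0,"grip":0.1},{"x":0,"y":0,"z":-0.18,"twist":0,"grip":0.1},{"x":0,"y":0,"z":-0.25,"twist":0,"grip":0.1},{"x":0,"y":0,"z":-0.25,"twist":0,"grip":0.1}]' 25
python3 - <<'E'
from h import *
s,f=shot("side","s5");im=f["pixels"];c=max(blobs(mask(im,"red"),20),key=cv2.contourArea);print(cv2.boundingRect(c))
print(s["position"])
E
```

```text
clock: 7.6
position: [0.624, -0.0895, 0.1136]
tool_rot: [[-0.114, 0.994, 0.0], [0.994, 0.114, -0.0], [-0.0, 0.0, -1.0]]
contact_force: [-0.1, 0.3, -0.7]
grip_width: 0.0179
gripper_force: 25.0
clock: 8.1
position: [0.6257, -0.088, 0.2188]
tool_rot: [[-0.115, 0.993, 0.007], [0.993, 0.115, -0.001], [-0.002, 0.007, -1.0]]
contact_force: [1.0, -1.1, -1.3]
grip_width: 0.0178
gripper_force: 25.0
(337, 166, 46, 33)
[ 0.62565703 -0.08795288  0.21876084]
```

```bash

python3 -m crank '[{"x":-0.08,"y":-0.06,"z":0,"twist":0,"grip":0.1},{"x":-0.16,"y":-0.12,"z":0,"twist":0,"grip":0.1},{"x":-0.24,"y":-0.18,"z":0,"twist":0,"grip":0.1},{"x":-0.32,"y":-0.235,"z":0,"twist":0,"grip":0.1}]' 25
python3 -m crank '[{"x":-0.08,"y":-0.06,"z":0,"twist":0,"grip":0.1},{"x":-0.16,"y":-0.12,"z":0,"twist":0,"grip":0.1},{"x":-0.24,"y":-0.18,"z":0,"twist":0,"grip":0.1},{"x":-0.307,"y":-0.235,"z":0,"twist":0,"grip":0.1},{"x":-0.307,"y":-0.235,"z":0,"twist":0,"grip":0.1}]' 25
python3 -m crank '[{"x":0,"y":0,"z":0,"twist":0.2,"grip":0.1},{"x":0,"y":0,"z":0,"twist":0.4,"grip":0.1},{"x":0,"y":0,"z":0,"twist":0.6,"grip":0.1},{"x":0,"y":0,"z":0,"twist":0.785,"grip":0.1}]'
python3 -m crank '[{"x":0,"y":0,"z":0,"twist":0.2,"grip":0.1},{"x":0,"y":0,"z":0,"twist":0.4,"grip":0.1},{"x":0,"y":0,"z":0,"twist":0.6,"grip":0.1},{"x":0,"y":0,"z":0,"twist":0.785,"grip":0.1}]'
python3 -m crank '[{"x":0,"y":0,"z":0,"twist":0.2,"grip":0.1},{"x":0,"y":0,"z":0,"twist":0.4,"grip":0.1},{"x":0,"y":0,"z":0,"twist":0.6,"grip":0.1},{"x":0,"y":0,"z":0,"twist":0.785,"grip":0.1}]'
python3 -m crank '[{"x":0,"y":0,"z":0,"twist":0.2,"grip":0.1},{"x":0,"y":0,"z":0,"twist":0.4,"grip":0.1},{"x":0,"y":0,"z":0,"twist":0.6,"grip":0.1},{"x":0,"y":0,"z":0,"twist":0.785,"grip":0.1},{"x":0,"y":0,"z":0,"twist":0.785,"grip":0.1}]'
python3 - <<'E'
from h import *
s,f=shot("wrist","w6");print(s["position"],s["tool_rot"].round(3))
E
```

```text
clock: 8.55
position: [0.5437, -0.2267, 0.2126]
tool_rot: [[-0.115, 0.993, -0.002], [0.993, 0.115, 0.001], [0.001, -0.002, -1.0]]
contact_force: [0.9, -0.0, -1.4]
grip_width: 0.0177
gripper_force: 25.0
clock: 9.05
position: [0.4637, -0.3612, 0.2125]
tool_rot: [[-0.111, 0.994, -0.002], [0.994, 0.111, 0.001], [0.001, -0.002, -1.0]]
contact_force: [-0.3, 0.2, -2.1]
grip_width: 0.0177
gripper_force: 25.0
clock: 9.45
position: [0.4661, -0.3578, 0.2127]
tool_rot: [[0.278, 0.961, -0.001], [0.961, -0.278, 0.001], [0.001, -0.001, -1.0]]
contact_force: [-0.3, -1.3, -1.1]
grip_width: 0.0174
gripper_force: 25.0
clock: 9.85
position: [0.4661, -0.3577, 0.2127]
tool_rot: [[0.624, 0.781, -0.001], [0.781, -0.624, 0.001], [0.0, -0.002, -1.0]]
contact_force: [0.2, 0.1, -1.8]
grip_width: 0.0178
gripper_force: 25.0
clock: 10.25
position: [0.4661, -0.3577, 0.2127]
tool_rot: [[0.875, 0.483, -0.001], [0.483, -0.875, 0.001], [-0.0, -0.002, -1.0]]
contact_force: [0.3, -0.3, -1.3]
grip_width: 0.018
gripper_force: 25.0
clock: 10.75
position: [0.466, -0.3579, 0.2128]
tool_rot: [[0.993, 0.114, -0.001], [0.114, -0.993, 0.001], [-0.001, -0.001, -1.0]]
contact_force: [-0.2, -0.4, -1.5]
grip_width: 0.0177
gripper_force: 25.0
[ 0.46604762 -0.35786259  0.21280196] [[ 0.993  0.114 -0.001]
 [ 0.114 -0.993  0.001]
 [-0.001 -0.001 -1.   ]]
```

View pics/w6.png

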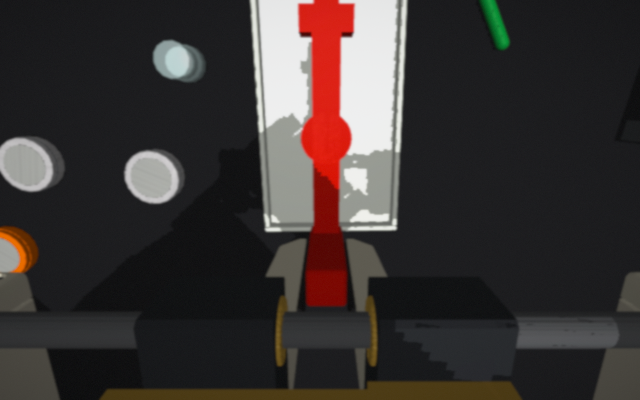

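Over the tray: its near wall is at row ~228, columns 265 to 397. Next I check where the key will sit against it.

```bash
python3 - <<'E'
from h import *
s=sense();f=grab_frame("wrist")
P=onz(f,[(265,230),(397,229),(251,0),(407,0)],.022,s);L=(P-s["position"])@s["tool_rot"];print(L.round(4))
E
```

```text
[[-0.0547 -0.0653  0.1911]
 [-0.0533  0.0757  0.1909]
 [ 0.1643 -0.0673  0.1909]
 [ 0.1644  0.0719  0.1907]]
```

```bash

python3 -m crank '[{"x":0,"y":0.01,"z":0.1,"twist":0,"grip":0.1},{"x":0,"y":0.01,"z":0.2,"twist":0,"grip":0.1},{"x":0,"y":0.01,"z":0.3,"twist":0,"grip":0.1},{"x":0,"y":0.01,"z":0.37,"twist":0,"grip":0.1},{"x":0,"y":0.01,"z":0.41,"twist":0,"grip":0.1}]' 25
python3 -m crank '[{"x":0,"y":0,"z":0.01,"twist":0,"grip":0.1},{"x":0,"y":0,"z":0.018,"twist":0,"grip":0.1},{"x":0,"y":0,"z":0.018,"twist":0,"grip":0.1}]' 25
```

```text
clock: 11.35
position: [0.4656, -0.3619, 0.0471]
tool_rot: [[0.993, 0.117, -0.002], [0.117, -0.993, 0.002], [-0.002, -0.003, -1.0]]
contact_force: [-0.1, -0.0, -1.3]
grip_width: 0.018
gripper_force: 25.0
clock: 11.65
position: [0.4668, -0.3634, 0.0434]
tool_rot: [[0.993, 0.116, 0.001], [0.116, -0.993, -0.001], [0.001, 0.001, -1.0]]
contact_force: [-0.0, -0.1, -0.6]
grip_width: 0.018
gripper_force: 25.0
```

```bash

python3 -m crank '[{"x":0,"y":0,"z":0.004,"twist":0,"grip":0.1},{"x":0,"y":0,"z":0.006,"twist":0,"grip":0.1},{"x":0,"y":0,"z":0.006,"twist":0,"grip":0.1}]' 25
python3 -m crank '[{"x":0,"y":0,"z":0,"twist":0,"grip":0.5},{"x":0,"y":0,"z":0,"twist":0,"grip":0.5},{"x":0,"y":0,"z":0,"twist":0,"grip":0.5},{"x":0,"y":0,"z":0,"twist":0,"grip":0.5}]'
python3 -m crank '[{"x":0,"y":0,"z":-0.08,"twist":0,"grip":0.5},{"x":0,"y":0,"z":-0.18,"twist":0,"grip":0.6},{"x":0,"y":0,"z":-0.3,"twist":0,"grip":1},{"x":0,"y":0,"z":-0.4,"twist":0,"grip":1},{"x":0,"y":0,"z":-0.48,"twist":0,"grip":1}]'
python3 -m crank '[{"x":0,"y":0.0,"z":0,"twist":0,"grip":1},{"x":0,"y":-0.12,"z":0,"twist":0,"grip":1},{"x":0,"y":-0.24,"z":0,"twist":0,"grip":1},{"x":0,"y":-0.36,"z":0,"twist":0,"grip":1},{"x":0,"y":-0.42,"z":0,"twist":0,"grip":1}]'
python3 - <<'E'
from h import *
s,f=shot("top","t7");im=f["pixels"]
for c in blobs(mask(im,"white"),60):
    (u,v),wh,a=cv2.minAreaRect(c)
    if 180<u<440 and 220<v<310 and max(wh)<25: print(np.round((u,v)),np.round(wh),np.round(onz(f,(u,v),.018)[0],3))
for c in blobs(mask(im,"red"),5): print("r",cv2.boundingRect(c),onz(f,cv2.minAreaRect(c)[0],.012).round(3))
print(s["position"],s["joint_pos"])
E
```

```text
clock: 11.95
position: [0.4665, -0.3632, 0.0405]
tool_rot: [[0.993, 0.115, 0.001], [0.115, -0.993, -0.001], [0.001, 0.001, -1.0]]
contact_force: [-0.2, -0.8, -0.2]
grip_width: 0.0182
gripper_force: 25.0
clock: 12.35
position: [0.4663, -0.3631, 0.0401]
tool_rot: [[0.993, 0.115, 0.0], [0.115, -0.993, -0.0], [0.0, 0.0, -1.0]]
contact_force: [0.5, -0.6, 0.5]
grip_width: 0.0444
gripper_force: 0.0
clock: 12.85
position: [0.4665, -0.3632, 0.2348]
tool_rot: [[0.993, 0.115, 0.002], [0.115, -0.993, -0.001], [0.001, 0.002, -1.0]]
contact_force: [0.2, -0.1, -0.4]
grip_width: 0.0741
gripper_force: 0.0
clock: 13.35
position: [0.4458, -0.1931, 0.2312]
tool_rot: [[0.993, 0.116, -0.001], [0.116, -0.993, 0.001], [-0.001, -0.001, -1.0]]
contact_force: [1.0, -0.5, -0.3]
grip_width: 0.0928
gripper_force: 0.0
[251. 292.] [14. 14.] [0.309 0.245 0.018]
[304. 288.] [14. 14.] [0.33  0.101 0.018]
[344. 287.] [15. 14.] [ 0.34  -0.009  0.018]
[320. 256.] [19. 19.] [0.422 0.066 0.018]
[361. 250.] [19. 18.] [ 0.445 -0.048  0.018]
[238. 249.] [18. 18.] [0.424 0.294 0.018]
[283. 241.] [18. 19.] [0.455 0.171 0.018]
[ 0.44582722 -0.19313334  0.2311811 ] [-2.89245118e+01  1.33541111e+01  1.03655964e+02  2.07194037e-02
  6.30954653e+01  5.43878304e+01]
```

View pics/t7.png

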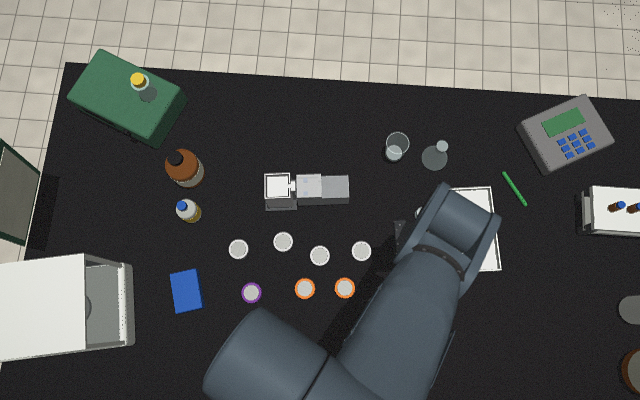

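The key has left the well side, and the arm is hiding the tray for now. All the other tins are in place. Now the first tin (≈0.446,−0.176), using the wrist camera.

```bash
cat >> h.py <<'E'
def tins(f,s,z=.018,dbg=False):
    """discs of 28 mm radius in the wrist view, as offsets from the TCP in tool axes (m)"""
    im=f["pixels"];h=cv2.cvtColor(im,cv2.COLOR_RGB2HSV)
    m=((h[...,2]>75)&(h[...,1]<70)).astype(np.uint8)*255;m[270:]=0
    m=cv2.morphologyEx(m,cv2.MORPH_OPEN,np.ones((3,3)));out=[]
    for c in blobs(m,600):
        c=cv2.convexHull(c)[:,0]
        if c[:,1].max()>266 or c.min()<2 or c[:,0].max()>637: continue
        L=(onz(f,c,z,s)-s["position"])@s["tool_rot"]
        e=L.max(0)-L.min(0)
        if .045<e[1]<.068 and .045<e[0]<.075: out.append((L[:,0].min()+.028,(L[:,1].max()+L[:,1].min())/2,e[0],e[1],*c.mean(0)))
    return np.array(out)
E
python3 - <<'E'
from h import *;import pickle
s,f=shot("wrist","w8");pickle.dump((s,f),open("pics/w8.pkl","wb"));print(s["position"]);print(tins(f,s).round(4))
E
```

```text
[ 0.44567577 -0.19150914  0.23122973]
[[ 5.000000e-03 -1.320000e-02  5.500000e-02  5.440000e-02  3.123793e+02
   1.712414e+02]
 [ 9.100000e-03 -2.562000e-01  5.580000e-02  5.880000e-02  8.961540e+01
   1.671538e+02]
 [ 1.730000e-02 -1.404000e-01  5.610000e-02  5.730000e-02  1.962143e+02
   1.566786e+02]]
```

View pics/w8.png

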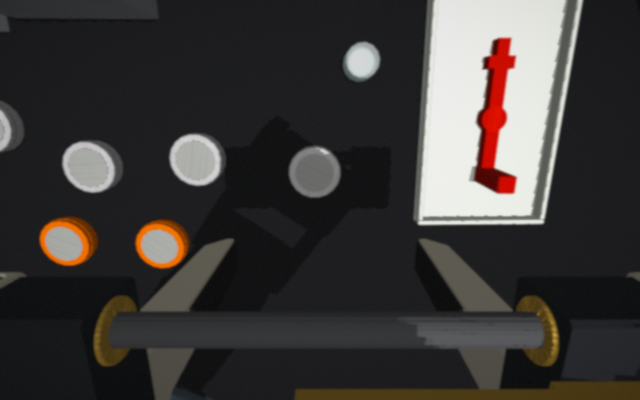

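The key lies flat inside the tray (columns 478 to 516, rows 38 to 193). The tin in the arm's shadow is at (315,172).

```bash

python3 -m crank '[{"x":0.012,"y":-0.033,"z":0.1,"twist":0,"grip":0.85},{"x":0.012,"y":-0.033,"z":0.2,"twist":0,"grip":0.85},{"x":0.012,"y":-0.033,"z":0.3,"twist":0,"grip":0.85},{"x":0.012,"y":-0.033,"z":0.4,"twist":0,"grip":0.85},{"x":0.012,"y":-0.033,"z":0.48,"twist":0,"grip":0.85}]' 15
python3 -m crank '[{"x":0,"y":0,"z":0.03,"twist":0,"grip":0.85},{"x":0,"y":0,"z":0.049,"twist":0,"grip":0.85},{"x":0,"y":0,"z":0.049,"twist":0,"grip":0.85},{"x":0,"y":0,"z":0.049,"twist":0,"grip":0.85},{"x":0,"y":0,"z":0.049,"twist":0,"grip":0.5}]' 15
python3 -m crank '[{"x":0,"y":0,"z":0,"twist":0,"grip":0.5},{"x":0,"y":0,"z":0,"twist":0,"grip":0.5},{"x":0,"y":0,"z":0,"twist":0,"grip":0.5},{"x":0,"y":0,"z":0,"twist":0,"grip":0.5}]' 15
```

```text
clock: 13.95
position: [0.4495, -0.1829, 0.0374]
tool_rot: [[0.993, 0.115, -0.002], [0.115, -0.993, 0.001], [-0.001, -0.001, -1.0]]
contact_force: [0.1, -0.7, 0.3]
grip_width: 0.0791
gripper_force: 0.0
clock: 14.45
position: [0.4509, -0.1829, 0.0216]
tool_rot: [[0.993, 0.115, 0.002], [0.115, -0.993, -0.001], [0.002, 0.001, -1.0]]
contact_force: [-0.6, 0.1, -0.2]
grip_width: 0.0749
gripper_force: 0.0
clock: 14.85
position: [0.4504, -0.1825, 0.0208]
tool_rot: [[0.993, 0.115, 0.0], [0.115, -0.993, -0.0], [0.0, 0.0, -1.0]]
contact_force: [-1.6, 0.2, 5.9]
grip_width: 0.0552
gripper_force: 15.0
```

```bash

python3 -m crank '[{"x":0,"y":0,"z":-0.03,"twist":0,"grip":0.5},{"x":0,"y":0,"z":-0.13,"twist":0,"grip":0.5},{"x":0,"y":0,"z":-0.25,"twist":0,"grip":0.5},{"x":0,"y":0,"z":-0.37,"twist":0,"grip":0.5},{"x":0,"y":0,"z":-0.48,"twist":0,"grip":0.5}]' 15
python3 -m crank '[{"x":0.05,"y":-0.1,"z":-0.04,"twist":0,"grip":0.5},{"x":0.1,"y":-0.2,"z":-0.04,"twist":0,"grip":0.5},{"x":0.15,"y":-0.3,"z":-0.04,"twist":0,"grip":0.5},{"x":0.2,"y":-0.4,"z":-0.04,"twist":0,"grip":0.5},{"x":0.25,"y":-0.48,"z":-0.04,"twist":0,"grip":0.5}]' 15
python3 -m crank '[{"x":0.05,"y":-0.1,"z":0,"twist":0,"grip":0.5},{"x":0.1,"y":-0.2,"z":0,"twist":0,"grip":0.5},{"x":0.15,"y":-0.3,"z":0,"twist":0,"grip":0.5},{"x":0.208,"y":-0.41,"z":0,"twist":0,"grip":0.5},{"x":0.208,"y":-0.41,"z":0,"twist":0,"grip":0.5}]' 15
python3 -m crank '[{"x":0,"y":0,"z":0,"twist":0,"grip":0.5},{"x":0,"y":0,"z":0,"twist":0,"grip":0.5},{"x":0,"y":0,"z":0,"twist":0,"grip":0.5}]' 15
python3 - <<'E'
from h import *;import pickle
s,f=shot("wrist","w9");pickle.dump((s,f),open("pics/w9.pkl","wb"));print(s["position"])
E
```

```text
clock: 15.35
position: [0.4499, -0.1823, 0.2155]
tool_rot: [[0.993, 0.115, 0.001], [0.115, -0.993, -0.001], [0.001, 0.001, -1.0]]
contact_force: [0.9, -0.0, -0.8]
grip_width: 0.0557
gripper_force: 15.0
clock: 15.85
position: [0.5275, 0.022, 0.2293]
tool_rot: [[0.993, 0.116, 0.0], [0.116, -0.993, -0.0], [0.0, 0.0, -1.0]]
contact_force: [1.0, -0.2, -0.6]
grip_width: 0.0554
gripper_force: 15.0
clock: 16.35
position: [0.5918, 0.1967, 0.2287]
tool_rot: [[0.993, 0.119, 0.001], [0.119, -0.993, 0.001], [0.001, -0.001, -1.0]]
contact_force: [-0.2, 0.0, -1.1]
grip_width: 0.0555
gripper_force: 15.0
clock: 16.65
position: [0.5911, 0.1911, 0.2289]
tool_rot: [[0.994, 0.114, 0.0], [0.114, -0.994, -0.0], [0.0, 0.0, -1.0]]
contact_force: [-0.8, -0.1, -0.6]
grip_width: 0.0553
gripper_force: 15.0
[0.59105953 0.19105357 0.22885536]
```

View pics/w9.png

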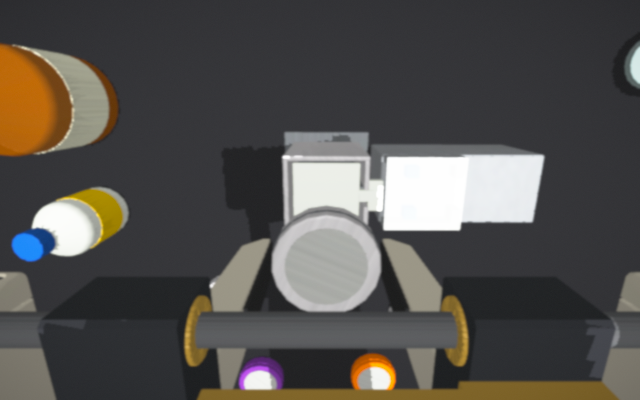

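The gripped tin sits level at (327,258). Behind it is the well rim, with its outer far edge near row 157 and sides near columns 285 and 369.

```bash
python3 - <<'E'
from h import *;import pickle
s,f=pickle.load(open("pics/w9.pkl","rb"));im=f["pixels"];g=cv2.cvtColor(im,cv2.COLOR_RGB2GRAY).astype(int)
T=lambda uv,z:(onz(f,uv,z,s)-s["position"])@s["tool_rot"]
for v in (165,175,185): print(v,g[v,276:300].tolist(),g[v,356:380].tolist())
print(g[145:172,315].tolist(),g[145:172,340].tolist())
# gripped tin
h=cv2.cvtColor(im,cv2.COLOR_RGB2HSV)
print("tin rows",g[200:225,327].tolist(),"cols",g[258,265:285].tolist(),g[258,370:390].tolist())
zt=s["position"][2]-.0028
print("tin",T([(272,258),(381,258),(327,207)],zt).round(4))
E
```

```text
165 [37, 36, 37, 37, 40, 61, 112, 163, 195, 204, 194, 166, 138, 127, 130, 147, 187, 223, 234, 236, 237, 237, 237, 237] [236, 236, 234, 223, 189, 150, 133, 132, 144, 173, 197, 206, 198, 171, 134, 106, 98, 97, 97, 96, 96, 96, 96, 97]
175 [36, 35, 37, 37, 37, 49, 94, 150, 186, 200, 195, 174, 146, 130, 126, 138, 171, 214, 232, 236, 237, 237, 237, 237] [237, 237, 231, 212, 171, 141, 131, 136, 156, 184, 203, 205, 191, 155, 115, 98, 96, 97, 96, 95, 96, 95, 97, 99]
185 [37, 37, 37, 36, 37, 47, 92, 146, 184, 198, 197, 181, 156, 134, 127, 132, 158, 203, 228, 235, 236, 236, 236, 237] [237, 234, 225, 186, 130, 102, 110, 134, 167, 192, 204, 207, 212, 224, 233, 236, 236, 236, 236, 236, 237, 242, 248, 252]
[143, 142, 142, 141, 141, 141, 141, 140, 140, 143, 157, 189, 211, 210, 199, 172, 137, 156, 212, 233, 237, 237, 237, 237, 238, 237, 237] [140, 140, 141, 141, 140, 139, 139, 139, 140, 141, 155, 185, 210, 212, 201, 176, 139, 154, 207, 231, 236, 237, 237, 237, 237, 237, 237]
tin rows [236, 236, 236, 235, 229, 204, 163, 139, 133, 121, 108, 117, 135, 144, 159, 185, 206, 211, 207, 203, 203, 203, 204, 204, 204] cols [36, 32, 32, 30, 32, 44, 87, 138, 175, 190, 195, 196, 198, 199, 199, 200, 200, 199, 197, 193] [198, 202, 203, 203, 202, 202, 201, 198, 193, 174, 133, 80, 41, 32, 31, 32, 31, 36, 56, 89]
tin [[ 0.0022 -0.0271  0.0028]
 [ 0.0023  0.0274  0.0028]
 [ 0.0289  0.0004  0.0028]]
```

```bash
python3 - <<'E'
from h import *;import pickle
s,f=pickle.load(open("pics/w9.pkl","rb"))
T=lambda uv,z:(onz(f,uv,z,s)-s["position"])@s["tool_rot"]
print(T([(282.5,165),(370,165),(282.3,175),(369.7,175),(282,185),(315,155.8),(340,155.8)],.11).round(4))
print("inner",T([(287.5,175),(365,175),(315,160.5),(340,160.5)],.11).round(4))
print("platform", T([(292,170),(360,170)],.102).round(4))
print(T([(327,215),(327,205)],s["position"][2]-.0028),T([(327,205)],s["position"][2]-.0208))
E
```

```text
[[ 0.0285 -0.035   0.1189]
 [ 0.0286  0.0351  0.1189]
 [ 0.0203 -0.0355  0.1189]
 [ 0.0204  0.0352  0.1189]
 [ 0.012  -0.036   0.1189]
 [ 0.0359 -0.0089  0.1189]
 [ 0.0359  0.011   0.1189]]
inner [[ 0.0203 -0.0313  0.1189]
 [ 0.0204  0.0314  0.1189]
 [ 0.0321 -0.0089  0.1189]
 [ 0.0322  0.011   0.1189]]
platform [[ 0.0229 -0.0283  0.1269]
 [ 0.0229  0.028   0.1269]]
[[0.02490111 0.00036937 0.00280172]
 [0.02993685 0.0003599  0.00280206]] [[0.02452397 0.00041348 0.0208017 ]]
```

```bash

python3 -m crank '[{"x":0.007,"y":0,"z":0.08,"twist":0,"grip":0.5},{"x":0.007,"y":0,"z":0.16,"twist":0,"grip":0.5},{"x":0.007,"y":0,"z":0.22,"twist":0,"grip":0.5},{"x":0.007,"y":0,"z":0.22,"twist":0,"grip":0.5},{"x":0.007,"y":0,"z":0.22,"twist":0,"grip":0.5}]' 15
python3 -m crank '[{"x":0,"y":0,"z":0.01,"twist":0,"grip":0.5},{"x":0,"y":0,"z":0.02,"twist":0,"grip":0.5},{"x":0,"y":0,"z":0.03,"twist":0,"grip":0.5},{"x":0,"y":0,"z":0.03,"twist":0,"grip":0.5}]' 15
python3 -m crank '[{"x":0,"y":0,"z":0.006,"twist":0,"grip":0.5},{"x":0,"y":0,"z":0.012,"twist":0,"grip":0.5},{"x":0,"y":0,"z":0.012,"twist":0,"grip":0.5}]' 15
```

```text
clock: 17.2
position: [0.5943, 0.1921, 0.1413]
tool_rot: [[0.993, 0.114, 0.0], [0.114, -0.993, 0.0], [0.0, -0.0, -1.0]]
contact_force: [-0.7, -0.1, 0.8]
grip_width: 0.0554
gripper_force: 15.0
clock: 17.6
position: [0.5938, 0.1925, 0.1281]
tool_rot: [[0.993, 0.115, -0.001], [0.115, -0.993, -0.0], [-0.001, 0.0, -1.0]]
contact_force: [-0.2, -0.1, -0.4]
grip_width: 0.0555
gripper_force: 15.0
clock: 17.9
position: [0.5939, 0.1925, 0.1233]
tool_rot: [[0.993, 0.115, -0.001], [0.115, -0.993, -0.0], [-0.001, 0.0, -1.0]]
contact_force: [-0.0, 0.7, -0.1]
grip_width: 0.0555
gripper_force: 15.0
```

```bash

python3 -m crank '[{"x":0,"y":0,"z":0.001,"twist":0,"grip":0.8},{"x":0,"y":0,"z":0.001,"twist":0,"grip":0.8},{"x":0,"y":0,"z":0.001,"twist":0,"grip":0.8},{"x":0,"y":0,"z":0.001,"twist":0,"grip":0.8}]' 15
python3 -m crank '[{"x":0,"y":0,"z":-0.08,"twist":0,"grip":0.8},{"x":0,"y":0,"z":-0.16,"twist":0,"grip":0.8},{"x":0,"y":0,"z":-0.24,"twist":0,"grip":0},{"x":0,"y":0,"z":-0.24,"twist":0,"grip":0},{"x":0,"y":0,"z":-0.24,"twist":0,"grip":0}]' 15
python3 -m crank '[{"x":0,"y":0,"z":0,"twist":0,"grip":0},{"x":0,"y":0,"z":0,"twist":0,"grip":0},{"x":0,"y":0,"z":0,"twist":0,"grip":0},{"x":0,"y":0,"z":0,"twist":0,"grip":0},{"x":0,"y":0,"z":0,"twist":0,"grip":0}]' 15
python3 - <<'E'
from h import *
s,f=shot("wrist","w10");print(s["position"]);cv2.imwrite("pics/c10.png",f["pixels"][60:340,160:560,::-1])
E
```

```text
clock: 18.3
position: [0.5941, 0.1926, 0.1233]
tool_rot: [[0.993, 0.115, 0.0], [0.115, -0.993, 0.0], [0.0, -0.0, -1.0]]
contact_force: [0.2, -0.1, -0.6]
grip_width: 0.074
gripper_force: 0.0
clock: 18.8
position: [0.5941, 0.1925, 0.2194]
tool_rot: [[0.993, 0.115, 0.001], [0.115, -0.993, 0.0], [0.001, -0.0, -1.0]]
contact_force: [-0.7, 0.1, -1.1]
grip_width: 0.0551
gripper_force: 0.0
clock: 19.3
position: [0.594, 0.1926, 0.219]
tool_rot: [[0.993, 0.115, -0.0], [0.115, -0.993, -0.0], [-0.0, 0.0, -1.0]]
contact_force: [-0.3, -0.2, 0.7]
grip_width: 0.0154
gripper_force: 0.0
[0.59397247 0.1925512  0.21895521]
```

View pics/c10.png

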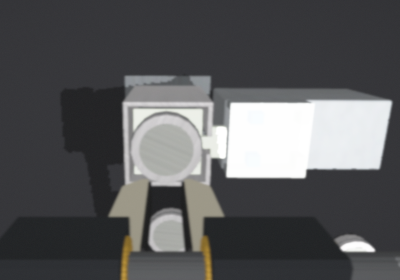

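The first tin sits flat inside the well (crop 167,147). Now I press it with closed fingers.

```bash

python3 -m crank '[{"x":-0.003,"y":0,"z":0.05,"twist":0,"grip":0},{"x":-0.003,"y":0,"z":0.12,"twist":0,"grip":0},{"x":-0.003,"y":0,"z":0.18,"twist":0,"grip":0},{"x":-0.003,"y":0,"z":0.205,"twist":0,"grip":0},{"x":-0.003,"y":0,"z":0.205,"twist":0,"grip":0}]' 15
python3 -m crank '[{"x":0,"y":0,"z":0.012,"twist":0,"grip":0},{"x":0,"y":0,"z":0.024,"twist":0,"grip":0},{"x":0,"y":0,"z":0.036,"twist":0,"grip":0},{"x":0,"y":0,"z":0.048,"twist":0,"grip":0},{"x":0,"y":0,"z":0.06,"twist":0,"grip":0}]' 15
python3 -m crank '[{"x":0,"y":0,"z":0,"twist":0,"grip":0},{"x":0,"y":0,"z":0,"twist":0,"grip":0},{"x":0,"y":0,"z":0,"twist":0,"grip":0}]' 15
```

```text
clock: 19.85
position: [0.5923, 0.1923, 0.1362]
tool_rot: [[0.993, 0.115, -0.002], [0.115, -0.993, -0.001], [-0.002, 0.0, -1.0]]
contact_force: [0.7, -0.6, 0.3]
grip_width: 0.0006
gripper_force: 0.0
clock: 20.35
position: [0.5933, 0.1925, 0.1133]
tool_rot: [[0.993, 0.115, 0.001], [0.115, -0.993, 0.0], [0.001, -0.0, -1.0]]
contact_force: [2.7, 0.5, 1.9]
grip_width: 0.0005
gripper_force: 1.2
clock: 20.65
position: [0.5926, 0.1923, 0.1131]
tool_rot: [[0.993, 0.115, -0.001], [0.115, -0.993, -0.0], [-0.001, 0.0, -1.0]]
contact_force: [0.3, -0.3, 1.2]
grip_width: 0.0006
gripper_force: 0.0
```

```bash

python3 -m crank '[{"x":0,"y":0,"z":-0.08,"twist":0,"grip":0},{"x":0,"y":0,"z":-0.18,"twist":0,"grip":0.85},{"x":0,"y":0,"z":-0.29,"twist":0,"grip":0.85},{"x":-0.05,"y":0.07,"z":-0.29,"twist":0,"grip":0.85},{"x":-0.12,"y":0.15,"z":-0.29,"twist":0,"grip":0.85}]' 15
python3 -m crank '[{"x":-0.08,"y":0.09,"z":0,"twist":0,"grip":0.85},{"x":-0.15,"y":0.18,"z":0,"twist":0,"grip":0.85},{"x":-0.22,"y":0.26,"z":0,"twist":0,"grip":0.85},{"x":-0.28,"y":0.34,"z":0,"twist":0,"grip":0.85},{"x":-0.316,"y":0.403,"z":0,"twist":0,"grip":0.85}]' 15
python3 -m crank '[{"x":0,"y":0,"z":0,"twist":0,"grip":0.85},{"x":0,"y":0,"z":0,"twist":0,"grip":0.85},{"x":0,"y":0,"z":0,"twist":0,"grip":0.85}]' 15
python3 - <<'E'
from h import *
s,f=shot("wrist","w11");print(s["position"]);t=tins(f,s);print(t.round(4));print((t[:,:2]/.4).round(4))
E
```

```text
clock: 21.15
position: [0.5522, 0.1272, 0.2303]
tool_rot: [[0.993, 0.117, 0.003], [0.117, -0.993, 0.0], [0.003, -0.0, -1.0]]
contact_force: [-0.1, 0.3, -0.4]
grip_width: 0.0275
gripper_force: 0.0
clock: 21.65
position: [0.4434, -0.0487, 0.2294]
tool_rot: [[0.993, 0.115, -0.0], [0.115, -0.993, -0.0], [-0.0, 0.0, -1.0]]
contact_force: [0.8, 0.6, -1.3]
grip_width: 0.0679
gripper_force: 0.0
clock: 21.95
position: [0.4454, -0.0468, 0.2293]
tool_rot: [[0.993, 0.116, 0.0], [0.116, -0.993, 0.0], [0.0, -0.0, -1.0]]
contact_force: [0.7, 0.1, 0.0]
grip_width: 0.0789
gripper_force: 0.0
[ 0.44538609 -0.04676066  0.22928489]
[[-8.400000e-03 -1.142000e-01  5.680000e-02  5.670000e-02  2.210000e+02
   1.800333e+02]
 [ 1.000000e-03  2.500000e-03  5.610000e-02  5.520000e-02  3.279667e+02
   1.716667e+02]
 [ 3.540000e-02 -2.141000e-01  5.540000e-02  5.980000e-02  1.211935e+02
   1.424194e+02]]
[[-0.021  -0.2854]
 [ 0.0025  0.0063]
 [ 0.0885 -0.5353]]
```

```bash

python3 -m crank '[{"x":-0.002,"y":0.006,"z":0.1,"twist":0,"grip":0.85},{"x":-0.002,"y":0.006,"z":0.2,"twist":0,"grip":0.85},{"x":-0.002,"y":0.006,"z":0.3,"twist":0,"grip":0.85},{"x":-0.002,"y":0.006,"z":0.4,"twist":0,"grip":0.85},{"x":-0.002,"y":0.006,"z":0.48,"twist":0,"grip":0.85}]' 15
python3 -m crank '[{"x":0,"y":0,"z":0.025,"twist":0,"grip":0.85},{"x":0,"y":0,"z":0.042,"twist":0,"grip":0.85},{"x":0,"y":0,"z":0.042,"twist":0,"grip":0.85},{"x":0,"y":0,"z":0.042,"twist":0,"grip":0.85},{"x":0,"y":0,"z":0.042,"twist":0,"grip":0.5}]' 15
python3 -m crank '[{"x":0,"y":0,"z":0,"twist":0,"grip":0.5},{"x":0,"y":0,"z":0,"twist":0,"grip":0.5},{"x":0,"y":0,"z":0,"twist":0,"grip":0.5},{"x":0,"y":0,"z":0,"twist":0,"grip":0.5}]' 15
```

```text
clock: 22.5
position: [0.4443, -0.0489, 0.0352]
tool_rot: [[0.993, 0.116, -0.001], [0.116, -0.993, 0.0], [-0.001, -0.0, -1.0]]
contact_force: [-0.6, -0.9, 1.2]
grip_width: 0.079
gripper_force: 0.0
clock: 23.0
position: [0.4453, -0.05, 0.0215]
tool_rot: [[0.993, 0.115, 0.002], [0.115, -0.993, -0.0], [0.002, 0.001, -1.0]]
contact_force: [0.0, 0.1, 0.2]
grip_width: 0.0746
gripper_force: 0.0
clock: 23.4
position: [0.4447, -0.0499, 0.0208]
tool_rot: [[0.993, 0.115, 0.001], [0.115, -0.993, -0.0], [0.0, 0.0, -1.0]]
contact_force: [-1.2, 0.0, 6.0]
grip_width: 0.0556
gripper_force: 15.0
```

```bash

python3 -m crank '[{"x":0,"y":0,"z":-0.05,"twist":0,"grip":0.5},{"x":0,"y":0,"z":-0.17,"twist":0,"grip":0.5},{"x":0,"y":0,"z":-0.29,"twist":0,"grip":0.5},{"x":0,"y":0,"z":-0.4,"twist":0,"grip":0.5},{"x":0,"y":0,"z":-0.5,"twist":0,"grip":0.5}]' 15
python3 -m crank '[{"x":0.06,"y":-0.08,"z":-0.02,"twist":0,"grip":0.5},{"x":0.13,"y":-0.17,"z":-0.02,"twist":0,"grip":0.5},{"x":0.2,"y":-0.26,"z":-0.02,"twist":0,"grip":0.5},{"x":0.27,"y":-0.34,"z":-0.02,"twist":0,"grip":0.5},{"x":0.33,"y":-0.42,"z":-0.02,"twist":0,"grip":0.5}]' 15
python3 -m crank '[{"x":0.06,"y":-0.08,"z":0,"twist":0,"grip":0.5},{"x":0.107,"y":-0.138,"z":0,"twist":0,"grip":0.5},{"x":0.107,"y":-0.138,"z":0,"twist":0,"grip":0.5},{"x":0.107,"y":-0.138,"z":0,"twist":0,"grip":0.5},{"x":0.107,"y":-0.138,"z":0,"twist":0,"grip":0.5}]' 15
python3 - <<'E'
from h import *
s,f=shot("wrist","w12");print(s["position"])
T=lambda uv,z:(onz(f,uv,z,s)-s["position"])@s["tool_rot"]
g=cv2.cvtColor(f["pixels"],cv2.COLOR_RGB2GRAY).astype(int)
print(g[195:225,327].tolist());print(g[175,276:300].tolist(),g[175,356:380].tolist());print(g[145:172,315].tolist());print(g[258,262:285].tolist(),g[258,370:390].tolist())
E
```

```text
clock: 23.9
position: [0.4443, -0.0498, 0.2227]
tool_rot: [[0.993, 0.115, 0.001], [0.115, -0.993, -0.0], [0.001, 0.0, -1.0]]
contact_force: [1.5, -0.1, -0.7]
grip_width: 0.0556
gripper_force: 15.0
clock: 24.4
position: [0.557, 0.134, 0.2283]
tool_rot: [[0.993, 0.115, -0.0], [0.115, -0.993, -0.0], [-0.0, 0.0, -1.0]]
contact_force: [-0.6, -0.5, -0.2]
grip_width: 0.0553
gripper_force: 15.0
clock: 24.9
position: [0.592, 0.1912, 0.2283]
tool_rot: [[0.993, 0.114, -0.001], [0.114, -0.993, -0.0], [-0.001, 0.0, -1.0]]
contact_force: [-0.1, -0.7, 0.4]
grip_width: 0.0554
gripper_force: 15.0
[0.59204154 0.19118399 0.22831753]
[172, 174, 172, 165, 148, 138, 131, 114, 103, 114, 130, 142, 157, 183, 204, 209, 204, 200, 199, 199, 201, 202, 203, 204, 203, 195, 178, 171, 169, 169]
[37, 37, 36, 37, 38, 50, 94, 151, 187, 200, 196, 175, 146, 130, 126, 126, 127, 136, 167, 212, 230, 231, 217, 182] [231, 208, 166, 139, 129, 129, 130, 133, 148, 176, 199, 206, 196, 169, 141, 129, 127, 127, 127, 127, 127, 124, 117, 110]
[142, 142, 143, 141, 142, 142, 140, 141, 141, 141, 141, 151, 176, 203, 210, 204, 199, 199, 185, 149, 131, 153, 185, 203, 207, 208, 208]
[118, 86, 56, 36, 32, 30, 30, 37, 67, 118, 163, 188, 196, 198, 199, 199, 199, 199, 199, 200, 199, 195, 187] [197, 197, 197, 199, 199, 198, 200, 199, 198, 195, 180, 139, 85, 42, 31, 32, 33, 37, 56, 90]
```

```bash

python3 -m crank '[{"x":0,"y":0,"z":0.08,"twist":0,"grip":0.5},{"x":0,"y":0,"z":0.16,"twist":0,"grip":0.5},{"x":0,"y":0,"z":0.215,"twist":0,"grip":0.5},{"x":0,"y":0,"z":0.215,"twist":0,"grip":0.5},{"x":0,"y":0,"z":0.215,"twist":0,"grip":0.5}]' 15
python3 -m crank '[{"x":0,"y":0,"z":0.01,"twist":0,"grip":0.5},{"x":0,"y":0,"z":0.02,"twist":0,"grip":0.5},{"x":0,"y":0,"z":0.03,"twist":0,"grip":0.5},{"x":0,"y":0,"z":0.04,"twist":0,"grip":0.5},{"x":0,"y":0,"z":0.046,"twist":0,"grip":0.5}]' 15
python3 -m crank '[{"x":0,"y":0,"z":0,"twist":0,"grip":0.5},{"x":0,"y":0,"z":0,"twist":0,"grip":0.5},{"x":0,"y":0,"z":0,"twist":0,"grip":0.5}]' 15
```

```text
clock: 25.45
position: [0.5927, 0.1915, 0.1433]
tool_rot: [[0.993, 0.114, 0.0], [0.114, -0.993, 0.0], [0.0, -0.0, -1.0]]
contact_force: [-0.5, -0.1, 0.2]
grip_width: 0.0552
gripper_force: 15.0
clock: 25.95
position: [0.5923, 0.1919, 0.1236]
tool_rot: [[0.993, 0.115, -0.0], [0.115, -0.993, -0.0], [-0.0, 0.0, -1.0]]
contact_force: [-1.6, -0.0, -0.4]
grip_width: 0.0557
gripper_force: 15.0
clock: 26.25
position: [0.5926, 0.192, 0.1242]
tool_rot: [[0.993, 0.115, 0.0], [0.115, -0.993, 0.0], [0.0, -0.0, -1.0]]
contact_force: [-0.2, -0.3, -0.4]
grip_width: 0.0556
gripper_force: 15.0
```

Release, rise, close, then press, following the same pattern.

```bash

python3 -m crank '[{"x":0,"y":0,"z":0.002,"twist":0,"grip":0.8},{"x":0,"y":0,"z":0.002,"twist":0,"grip":0.8},{"x":0,"y":0,"z":0.002,"twist":0,"grip":0.8},{"x":0,"y":0,"z":0.002,"twist":0,"grip":0.8}]' 15
python3 -m crank '[{"x":0,"y":0,"z":-0.08,"twist":0,"grip":0.8},{"x":0,"y":0,"z":-0.16,"twist":0,"grip":0.8},{"x":0,"y":0,"z":-0.24,"twist":0,"grip":0},{"x":0,"y":0,"z":-0.24,"twist":0,"grip":0},{"x":0,"y":0,"z":-0.24,"twist":0,"grip":0}]' 15
python3 -m crank '[{"x":0,"y":0,"z":0,"twist":0,"grip":0},{"x":0,"y":0,"z":0,"twist":0,"grip":0},{"x":0,"y":0,"z":0,"twist":0,"grip":0},{"x":0,"y":0,"z":0,"twist":0,"grip":0},{"x":0,"y":0,"z":0,"twist":0,"grip":0}]' 15
python3 - <<'E'
from h import *
s,f=shot("wrist","w13");print(s["position"])
h=cv2.cvtColor(f["pixels"],cv2.COLOR_RGB2GRAY);print(h[150:250:3,327].tolist())
cv2.imwrite("pics/c13.png",f["pixels"][60:340,160:560,::-1])
E
```

```text
clock: 26.65
position: [0.5925, 0.1919, 0.1233]
tool_rot: [[0.993, 0.115, 0.0], [0.115, -0.993, 0.0], [0.0, 0.0, -1.0]]
contact_force: [0.6, 0.9, -0.2]
grip_width: 0.0744
gripper_force: 0.0
clock: 27.15
position: [0.5925, 0.192, 0.2194]
tool_rot: [[0.993, 0.115, 0.001], [0.115, -0.993, 0.0], [0.001, -0.0, -1.0]]
contact_force: [0.1, -0.1, -1.2]
grip_width: 0.0549
gripper_force: 0.0
clock: 27.65
position: [0.5924, 0.1919, 0.219]
tool_rot: [[0.993, 0.115, -0.0], [0.115, -0.993, -0.0], [-0.0, 0.0, -1.0]]
contact_force: [-0.7, 0.7, 0.4]
grip_width: 0.0149
gripper_force: 0.0
[0.59243497 0.19194133 0.21898717]
[141, 140, 139, 155, 205, 149, 135, 208, 208, 202, 174, 176, 176, 176, 176, 175, 174, 174, 174, 174, 174, 174, 174, 173, 171, 171, 170, 195, 200, 169, 185, 168, 38, 37]
```

View pics/c13.png

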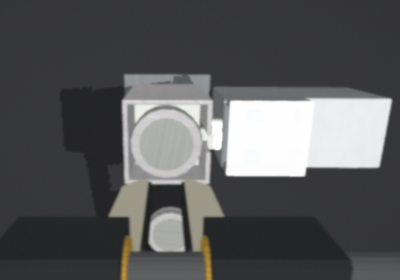

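Second tin is seated (crop 167,143). Press it, then go to the third.

```bash

python3 -m crank '[{"x":0,"y":0,"z":0.05,"twist":0,"grip":0},{"x":0,"y":0,"z":0.12,"twist":0,"grip":0},{"x":0,"y":0,"z":0.18,"twist":0,"grip":0},{"x":0,"y":0,"z":0.205,"twist":0,"grip":0},{"x":0,"y":0,"z":0.205,"twist":0,"grip":0}]' 15
python3 -m crank '[{"x":0,"y":0,"z":0.012,"twist":0,"grip":0},{"x":0,"y":0,"z":0.024,"twist":0,"grip":0},{"x":0,"y":0,"z":0.036,"twist":0,"grip":0},{"x":0,"y":0,"z":0.048,"twist":0,"grip":0},{"x":0,"y":0,"z":0.06,"twist":0,"grip":0}]' 15
python3 -m crank '[{"x":0,"y":0,"z":0,"twist":0,"grip":0},{"x":0,"y":0,"z":0,"twist":0,"grip":0},{"x":0,"y":0,"z":0,"twist":0,"grip":0}]' 15
python3 -m crank '[{"x":0,"y":0,"z":-0.08,"twist":0,"grip":0},{"x":0,"y":0,"z":-0.18,"twist":0,"grip":0.85},{"x":0,"y":0,"z":-0.29,"twist":0,"grip":0.85},{"x":-0.08,"y":0.05,"z":-0.29,"twist":0,"grip":0.85},{"x":-0.18,"y":0.1,"z":-0.29,"twist":0,"grip":0.85}]' 15
python3 -m crank '[{"x":-0.09,"y":0.06,"z":0,"twist":0,"grip":0.85},{"x":-0.18,"y":0.1,"z":0,"twist":0,"grip":0.85},{"x":-0.25,"y":0.14,"z":0,"twist":0,"grip":0.85},{"x":-0.28,"y":0.164,"z":0,"twist":0,"grip":0.85},{"x":-0.28,"y":0.164,"z":0,"twist":0,"grip":0.85}]' 15
python3 -m crank '[{"x":0,"y":0,"z":0,"twist":0,"grip":0.85},{"x":0,"y":0,"z":0,"twist":0,"grip":0.85},{"x":0,"y":0,"z":0,"twist":0,"grip":0.85}]' 15
python3 - <<'E'
from h import *
s,f=shot("wrist","w14");print(s["position"]);t=tins(f,s);print(t.round(4));print((t[:,:2]/.4).round(4))
E
```

```text
clock: 28.2
position: [0.592, 0.1918, 0.1362]
tool_rot: [[0.993, 0.115, -0.002], [0.115, -0.993, -0.0], [-0.002, 0.0, -1.0]]
contact_force: [0.0, 0.2, 0.6]
grip_width: 0.0007
gripper_force: 0.0
clock: 28.7
position: [0.593, 0.1921, 0.1134]
tool_rot: [[0.993, 0.115, 0.001], [0.115, -0.993, 0.0], [0.001, -0.0, -1.0]]
contact_force: [2.7, 1.1, 2.4]
grip_width: 0.0006
gripper_force: 1.3
clock: 29.0
position: [0.5922, 0.1919, 0.1131]
tool_rot: [[0.993, 0.115, -0.001], [0.115, -0.993, -0.0], [-0.001, 0.0, -1.0]]
contact_force: [0.4, 0.5, 0.6]
grip_width: 0.0007
gripper_force: 0.0
clock: 29.5
position: [0.5256, 0.1437, 0.2302]
tool_rot: [[0.993, 0.116, 0.002], [0.116, -0.993, 0.0], [0.003, -0.0, -1.0]]
contact_force: [0.0, -0.7, 0.5]
grip_width: 0.0279
gripper_force: 0.0
clock: 30.0
position: [0.4214, 0.0652, 0.2296]
tool_rot: [[0.993, 0.114, 0.001], [0.114, -0.993, -0.0], [0.001, 0.0, -1.0]]
contact_force: [0.6, 0.3, 0.7]
grip_width: 0.0679
gripper_force: 0.0
clock: 30.3
position: [0.4225, 0.0663, 0.2291]
tool_rot: [[0.993, 0.116, -0.0], [0.116, -0.993, 0.0], [-0.0, -0.0, -1.0]]
contact_force: [0.1, -0.0, -0.6]
grip_width: 0.0789
gripper_force: 0.0
[0.42248167 0.06634616 0.22906372]
[]Traceback (most recent call last):
  File "<stdin>", line 2, in <module>
IndexError: too many indices for array: array is 1-dimensional, but 2 were indexed
```

```bash
python3 - <<'E'
from h import *
s=sense();im=cv2.imread("pics/w14.png")[:,:,::-1].copy();h=cv2.cvtColor(im,cv2.COLOR_RGB2HSV)
f=grab_frame("wrist")
for th in (50,75,110):
  m=((h[...,2]>th)&(h[...,1]<70)).astype(np.uint8)*255;m[270:]=0
  for c in blobs(m,300):
    L=(onz(f,c[:,0],.018,s)-s["position"])@s["tool_rot"];print(th,cv2.boundingRect(c),L.min(0).round(3)[:2],L.max(0).round(3)[:2])
s,f=shot("top","t14")
for c in blobs(mask(f["pixels"],"white"),40):
    (u,v),wh,a=cv2.minAreaRect(c)
    if 180<u<440 and 220<v<310 and max(wh)<25: print(np.round((u,v)),np.round(wh),np.round(onz(f,(u,v),.018)[0],3))
E
```

```text
50 (142, 237, 39, 33) [-0.111 -0.213] [-0.071 -0.169]
50 (271, 233, 35, 34) [-0.107 -0.064] [-0.066 -0.024]
50 (0, 0, 640, 270) [-0.111 -0.358] [0.17  0.366]
75 (142, 237, 39, 33) [-0.111 -0.213] [-0.071 -0.169]
75 (365, 236, 40, 34) [-0.111  0.045] [-0.069  0.09 ]
75 (271, 233, 35, 34) [-0.107 -0.064] [-0.066 -0.024]
75 (259, 217, 71, 24) [-0.074 -0.076] [-0.047  0.003]
75 (0, 0, 640, 270) [-0.111 -0.358] [0.17  0.366]
110 (405, 238, 52, 32) [-0.111  0.09 ] [-0.072  0.152]
110 (196, 238, 52, 32) [-0.111 -0.152] [-0.072 -0.09 ]
110 (142, 237, 39, 33) [-0.111 -0.213] [-0.071 -0.169]
110 (365, 236, 39, 34) [-0.111  0.045] [-0.069  0.089]
110 (271, 233, 35, 34) [-0.107 -0.064] [-0.066 -0.024]
110 (301, 147, 54, 54) [-0.027 -0.027] [0.031 0.03 ]
110 (85, 120, 63, 57) [-0.    -0.255] [ 0.059 -0.189]
110 (202, 105, 58, 56) [ 0.017 -0.13 ] [ 0.074 -0.07 ]
110 (592, 50, 48, 40) [0.09  0.264] [0.126 0.314]
110 (135, 0, 306, 41) [ 0.135 -0.181] [0.169 0.107]
[251. 292.] [14. 14.] [0.309 0.245 0.018]
[238. 249.] [18. 18.] [0.424 0.294 0.018]
```

```bash
sed -i 's/def tins(f,s,z=.018,dbg=False)/def tins(f,s,z=.018,th=110)/; s/\[...,2\]>75)/[...,2]>th)/' h.py
python3 -m crank '[{"x":-0.002,"y":0.004,"z":0.1,"twist":0,"grip":0.85},{"x":-0.002,"y":0.004,"z":0.2,"twist":0,"grip":0.85},{"x":-0.002,"y":0.004,"z":0.3,"twist":0,"grip":0.85},{"x":-0.002,"y":0.004,"z":0.4,"twist":0,"grip":0.85},{"x":-0.002,"y":0.004,"z":0.48,"twist":0,"grip":0.85}]' 15
python3 -m crank '[{"x":0,"y":0,"z":0.025,"twist":0,"grip":0.85},{"x":0,"y":0,"z":0.042,"twist":0,"grip":0.85},{"x":0,"y":0,"z":0.042,"twist":0,"grip":0.85},{"x":0,"y":0,"z":0.042,"twist":0,"grip":0.85},{"x":0,"y":0,"z":0.042,"twist":0,"grip":0.5}]' 15
python3 -m crank '[{"x":0,"y":0,"z":0,"twist":0,"grip":0.5},{"x":0,"y":0,"z":0,"twist":0,"grip":0.5},{"x":0,"y":0,"z":0,"twist":0,"grip":0.5},{"x":0,"y":0,"z":0,"twist":0,"grip":0.5}]' 15
python3 -m crank '[{"x":0,"y":0,"z":-0.05,"twist":0,"grip":0.5},{"x":0,"y":0,"z":-0.17,"twist":0,"grip":0.5},{"x":0,"y":0,"z":-0.29,"twist":0,"grip":0.5},{"x":0,"y":0,"z":-0.41,"twist":0,"grip":0.5},{"x":0,"y":0,"z":-0.52,"twist":0,"grip":0.5}]' 15
python3 -c "
from h import *
print(delta([.5925,.192,.229]))"
```

```text
clock: 30.95
position: [0.4208, 0.0643, 0.0353]
tool_rot: [[0.993, 0.115, -0.001], [0.115, -0.993, -0.0], [-0.001, -0.0, -1.0]]
contact_force: [0.5, -0.6, -0.2]
grip_width: 0.0788
gripper_force: 0.0
clock: 31.45
position: [0.422, 0.0643, 0.0215]
tool_rot: [[0.993, 0.115, 0.002], [0.115, -0.993, 0.0], [0.002, 0.0, -1.0]]
contact_force: [0.9, -0.8, 0.5]
grip_width: 0.0748
gripper_force: 0.0
clock: 31.85
position: [0.4214, 0.0642, 0.0208]
tool_rot: [[0.993, 0.115, 0.001], [0.115, -0.993, 0.0], [0.001, 0.0, -1.0]]
contact_force: [-0.5, 0.3, 7.5]
grip_width: 0.0552
gripper_force: 15.0
clock: 32.35
position: [0.4209, 0.0642, 0.2308]
tool_rot: [[0.993, 0.115, 0.001], [0.115, -0.993, 0.0], [0.001, 0.0, -1.0]]
contact_force: [0.6, 0.5, -0.7]
grip_width: 0.0556
gripper_force: 15.0
[ 0.46292867 -0.26803591  0.00484808]
```

```bash

python3 -m crank '[{"x":0.1,"y":-0.05,"z":0,"twist":0,"grip":0.5},{"x":0.2,"y":-0.11,"z":0,"twist":0,"grip":0.5},{"x":0.3,"y":-0.17,"z":0,"twist":0,"grip":0.5},{"x":0.4,"y":-0.23,"z":0,"twist":0,"grip":0.5},{"x":0.462,"y":-0.268,"z":0,"twist":0,"grip":0.5}]' 15
python3 -m crank '[{"x":0,"y":0,"z":0,"twist":0,"grip":0.5},{"x":0,"y":0,"z":0,"twist":0,"grip":0.5},{"x":0,"y":0,"z":0,"twist":0,"grip":0.5},{"x":0,"y":0,"z":0,"twist":0,"grip":0.5}]' 15
python3 - <<'E'
from h import *
s,f=shot("wrist","w15");print(s["position"])
g=cv2.cvtColor(f["pixels"],cv2.COLOR_RGB2GRAY).astype(int)
print(g[195:225,327].tolist());print(g[175,276:300].tolist(),g[175,356:380].tolist());print(g[145:172,315].tolist());print(g[258,262:285].tolist(),g[258,370:390].tolist())
E
```

```text
clock: 32.85
position: [0.594, 0.1937, 0.2278]
tool_rot: [[0.993, 0.116, -0.0], [0.116, -0.993, 0.0], [-0.0, -0.0, -1.0]]
contact_force: [-1.0, -0.4, -0.2]
grip_width: 0.0558
gripper_force: 15.0
clock: 33.25
position: [0.5919, 0.1913, 0.2288]
tool_rot: [[0.993, 0.114, -0.0], [0.114, -0.993, -0.0], [-0.0, 0.0, -1.0]]
contact_force: [0.0, 0.1, 0.2]
grip_width: 0.0556
gripper_force: 15.0
[0.59191666 0.1913044  0.228756  ]
[156, 142, 134, 122, 104, 109, 129, 141, 154, 179, 202, 207, 204, 201, 200, 199, 199, 199, 200, 200, 199, 192, 182, 177, 176, 175, 173, 172, 172, 172]
[37, 38, 37, 34, 37, 49, 94, 150, 187, 202, 202, 185, 157, 135, 127, 125, 125, 127, 128, 135, 155, 168, 159, 147] [181, 133, 119, 125, 129, 130, 130, 132, 146, 174, 198, 208, 214, 229, 245, 250, 248, 241, 236, 231, 215, 169, 122, 101]
[142, 142, 142, 142, 141, 142, 141, 141, 140, 141, 142, 153, 180, 206, 211, 198, 173, 138, 121, 141, 174, 200, 212, 213, 213, 215, 214]
[118, 87, 55, 37, 33, 31, 29, 34, 59, 107, 155, 183, 192, 195, 196, 197, 199, 199, 200, 200, 198, 194, 184] [199, 197, 196, 195, 193, 193, 193, 193, 193, 184, 157, 108, 59, 36, 31, 32, 33, 37, 57, 90]
```

```bash

python3 -m crank '[{"x":-0.0035,"y":0,"z":0.08,"twist":0,"grip":0.5},{"x":-0.0035,"y":0,"z":0.16,"twist":0,"grip":0.5},{"x":-0.0035,"y":0,"z":0.215,"twist":0,"grip":0.5},{"x":-0.0035,"y":0,"z":0.215,"twist":0,"grip":0.5},{"x":-0.0035,"y":0,"z":0.215,"twist":0,"grip":0.5}]' 15
python3 -m crank '[{"x":0,"y":0,"z":0.01,"twist":0,"grip":0.5},{"x":0,"y":0,"z":0.02,"twist":0,"grip":0.5},{"x":0,"y":0,"z":0.03,"twist":0,"grip":0.5},{"x":0,"y":0,"z":0.04,"twist":0,"grip":0.5},{"x":0,"y":0,"z":0.048,"twist":0,"grip":0.5}]' 15
python3 -m crank '[{"x":0,"y":0,"z":0,"twist":0,"grip":0.5},{"x":0,"y":0,"z":0,"twist":0,"grip":0.5},{"x":0,"y":0,"z":0,"twist":0,"grip":0.5}]' 15
```

```text
clock: 33.8
position: [0.5913, 0.1916, 0.1434]
tool_rot: [[0.993, 0.115, 0.001], [0.115, -0.993, 0.0], [0.001, -0.0, -1.0]]
contact_force: [0.4, 0.3, -0.7]
grip_width: 0.0554
gripper_force: 15.0
clock: 34.3
position: [0.5911, 0.1918, 0.1229]
tool_rot: [[0.993, 0.115, -0.0], [0.115, -0.993, -0.0], [-0.0, 0.0, -1.0]]
contact_force: [-0.6, 0.7, -1.4]
grip_width: 0.0556
gripper_force: 15.0
clock: 34.6
position: [0.5912, 0.1918, 0.1234]
tool_rot: [[0.993, 0.115, 0.0], [0.115, -0.993, 0.0], [0.0, -0.0, -1.0]]
contact_force: [0.4, -0.2, -0.4]
grip_width: 0.0555
gripper_force: 15.0
```

```bash

python3 -m crank '[{"x":0,"y":0,"z":0.001,"twist":0,"grip":0.8},{"x":0,"y":0,"z":0.001,"twist":0,"grip":0.8},{"x":0,"y":0,"z":0.001,"twist":0,"grip":0.8},{"x":0,"y":0,"z":0.001,"twist":0,"grip":0.8}]' 15
python3 -m crank '[{"x":0,"y":0,"z":-0.08,"twist":0,"grip":0.8},{"x":0,"y":0,"z":-0.16,"twist":0,"grip":0.8},{"x":0,"y":0,"z":-0.24,"twist":0,"grip":0},{"x":0,"y":0,"z":-0.24,"twist":0,"grip":0},{"x":0,"y":0,"z":-0.24,"twist":0,"grip":0}]' 15
python3 -m crank '[{"x":0.003,"y":0,"z":0,"twist":0,"grip":0},{"x":0.003,"y":0,"z":0,"twist":0,"grip":0},{"x":0.003,"y":0,"z":0,"twist":0,"grip":0},{"x":0.003,"y":0,"z":0,"twist":0,"grip":0},{"x":0.003,"y":0,"z":0,"twist":0,"grip":0}]' 15
python3 - <<'E'
from h import *
s,f=shot("wrist","w16");print(s["position"])
h=cv2.cvtColor(f["pixels"],cv2.COLOR_RGB2GRAY);print(h[150:250:3,327].tolist());print(h[203,276:380:3].tolist())
h=cv2.cvtColor(cv2.imread("pics/w13.png"),cv2.COLOR_BGR2GRAY);print(h[203,276:380:3].tolist())
E
python3 -m crank '[{"x":0,"y":0,"z":0.05,"twist":0,"grip":0},{"x":0,"y":0,"z":0.12,"twist":0,"grip":0},{"x":0,"y":0,"z":0.18,"twist":0,"grip":0},{"x":0,"y":0,"z":0.205,"twist":0,"grip":0},{"x":0,"y":0,"z":0.205,"twist":0,"grip":0}]' 15
```

```text
clock: 35.0
position: [0.5911, 0.1918, 0.1229]
tool_rot: [[0.993, 0.115, 0.0], [0.115, -0.993, 0.0], [0.0, -0.0, -1.0]]
contact_force: [-0.4, -0.4, -0.3]
grip_width: 0.0738
gripper_force: 0.0
clock: 35.5
position: [0.5911, 0.1918, 0.219]
tool_rot: [[0.993, 0.115, 0.001], [0.115, -0.993, 0.0], [0.001, -0.0, -1.0]]
contact_force: [0.1, 0.1, -0.4]
grip_width: 0.0549
gripper_force: 0.0
clock: 36.0
position: [0.5922, 0.1919, 0.2186]
tool_rot: [[0.993, 0.115, -0.0], [0.115, -0.993, -0.0], [-0.0, 0.0, -1.0]]
contact_force: [0.3, 0.1, 0.3]
grip_width: 0.015
gripper_force: 0.0
[0.59221928 0.19193422 0.21858933]
[141, 139, 138, 159, 203, 135, 158, 206, 205, 190, 176, 176, 176, 175, 174, 175, 169, 175, 174, 175, 172, 175, 173, 171, 175, 174, 175, 200, 200, 159, 186, 168, 39, 36]
[38, 38, 94, 198, 155, 174, 202, 202, 177, 174, 175, 175, 175, 175, 175, 175, 175, 175, 174, 174, 174, 173, 174, 174, 174, 174, 196, 198, 194, 146, 156, 155, 235, 220, 130]
[37, 37, 91, 198, 157, 175, 204, 203, 180, 174, 176, 174, 174, 174, 174, 170, 174, 174, 175, 173, 175, 174, 172, 174, 176, 174, 195, 203, 196, 145, 163, 234, 247, 255, 255]
clock: 36.55
position: [0.5918, 0.1918, 0.1358]
tool_rot: [[0.993, 0.115, -0.002], [0.115, -0.993, -0.0], [-0.002, 0.0, -1.0]]
contact_force: [-0.2, -0.4, 0.8]
grip_width: 0.0009
gripper_force: 0.0
```

```bash

python3 -m crank '[{"x":0,"y":0,"z":0.012,"twist":0,"grip":0},{"x":0,"y":0,"z":0.024,"twist":0,"grip":0},{"x":0,"y":0,"z":0.036,"twist":0,"grip":0},{"x":0,"y":0,"z":0.048,"twist":0,"grip":0},{"x":0,"y":0,"z":0.059,"twist":0,"grip":0}]' 15
python3 -m crank '[{"x":0,"y":0,"z":0,"twist":0,"grip":0},{"x":0,"y":0,"z":0,"twist":0,"grip":0},{"x":0,"y":0,"z":0,"twist":0,"grip":0}]' 15
python3 -m crank '[{"x":0,"y":0,"z":-0.08,"twist":0,"grip":0},{"x":0,"y":0,"z":-0.18,"twist":0,"grip":0.85},{"x":0,"y":0,"z":-0.29,"twist":0,"grip":0.85},{"x":-0.08,"y":0,"z":-0.29,"twist":0,"grip":0.85},{"x":-0.18,"y":0.013,"z":-0.29,"twist":0,"grip":0.85}]' 15
python3 -m crank '[{"x":-0.1,"y":0,"z":0,"twist":0,"grip":0.85},{"x":-0.165,"y":0,"z":0,"twist":0,"grip":0.85},{"x":-0.165,"y":0,"z":0,"twist":0,"grip":0.85},{"x":-0.165,"y":0,"z":0,"twist":0,"grip":0.85},{"x":-0.165,"y":0,"z":0,"twist":0,"grip":0.85}]' 15
python3 -m crank '[{"x":0,"y":0,"z":0,"twist":0,"grip":0.85},{"x":0,"y":0,"z":0,"twist":0,"grip":0.85},{"x":0,"y":0,"z":0,"twist":0,"grip":0.85}]' 15
python3 - <<'E'
from h import *
s,f=shot("wrist","w17");print(s["position"]);
for th in (75,110): print(th,tins(f,s,th=th).round(4))
E
```

```text
clock: 37.05
position: [0.5927, 0.192, 0.1133]
tool_rot: [[0.993, 0.115, 0.001], [0.115, -0.993, 0.0], [0.001, -0.0, -1.0]]
contact_force: [2.8, 0.9, 3.1]
grip_width: 0.0009
gripper_force: 1.3
clock: 37.35
position: [0.592, 0.1919, 0.113]
tool_rot: [[0.993, 0.115, -0.001], [0.115, -0.993, -0.0], [-0.001, 0.0, -1.0]]
contact_force: [-0.8, -0.8, -0.1]
grip_width: 0.0007
gripper_force: 0.0
clock: 37.85
position: [0.5213, 0.1787, 0.2302]
tool_rot: [[0.993, 0.115, 0.002], [0.115, -0.993, 0.001], [0.002, -0.0, -1.0]]
contact_force: [0.2, -0.3, -0.1]
grip_width: 0.0279
gripper_force: 0.0
clock: 38.35
position: [0.4566, 0.171, 0.2293]
tool_rot: [[0.993, 0.115, 0.0], [0.115, -0.993, 0.0], [0.0, -0.0, -1.0]]
contact_force: [1.1, -0.3, 0.0]
grip_width: 0.0677
gripper_force: 0.0
clock: 38.65
position: [0.456, 0.1709, 0.229]
tool_rot: [[0.993, 0.115, -0.0], [0.115, -0.993, -0.0], [-0.0, 0.0, -1.0]]
contact_force: [0.1, 0.2, 0.0]
grip_width: 0.0789
gripper_force: 0.0
[0.45604637 0.17089074 0.22903071]
75 [[-1.650000e-02 -1.248000e-01  5.860000e-02  5.980000e-02  2.127931e+02
   1.871034e+02]
 [-1.000000e-04 -7.000000e-04  5.720000e-02  5.530000e-02  3.279667e+02
   1.742667e+02]]
110 [[-1.650000e-02 -1.262000e-01  5.640000e-02  5.600000e-02  2.098929e+02
   1.895714e+02]
 [ 1.100000e-03 -7.000000e-04  5.400000e-02  5.520000e-02  3.260312e+02
   1.756562e+02]]
```

```bash

python3 -m crank '[{"x":0,"y":-0.002,"z":0.1,"twist":0,"grip":0.85},{"x":0,"y":-0.002,"z":0.2,"twist":0,"grip":0.85},{"x":0,"y":-0.002,"z":0.3,"twist":0,"grip":0.85},{"x":0,"y":-0.002,"z":0.4,"twist":0,"grip":0.85},{"x":0,"y":-0.002,"z":0.48,"twist":0,"grip":0.85}]' 15
python3 -m crank '[{"x":0,"y":0,"z":0.025,"twist":0,"grip":0.85},{"x":0,"y":0,"z":0.042,"twist":0,"grip":0.85},{"x":0,"y":0,"z":0.042,"twist":0,"grip":0.85},{"x":0,"y":0,"z":0.042,"twist":0,"grip":0.85},{"x":0,"y":0,"z":0.042,"twist":0,"grip":0.5}]' 15
python3 -m crank '[{"x":0,"y":0,"z":0,"twist":0,"grip":0.5},{"x":0,"y":0,"z":0,"twist":0,"grip":0.5},{"x":0,"y":0,"z":0,"twist":0,"grip":0.5},{"x":0,"y":0,"z":0,"twist":0,"grip":0.5}]' 15
python3 -m crank '[{"x":0,"y":0,"z":-0.05,"twist":0,"grip":0.5},{"x":0,"y":0,"z":-0.17,"twist":0,"grip":0.5},{"x":0,"y":0,"z":-0.29,"twist":0,"grip":0.5},{"x":0,"y":0,"z":-0.41,"twist":0,"grip":0.5},{"x":0,"y":0,"z":-0.52,"twist":0,"grip":0.5}]' 15
python3 -m crank '[{"x":0.1,"y":-0.003,"z":0,"twist":0,"grip":0.5},{"x":0.2,"y":-0.006,"z":0,"twist":0,"grip":0.5},{"x":0.3,"y":-0.011,"z":0,"twist":0,"grip":0.5},{"x":0.345,"y":-0.011,"z":0,"twist":0,"grip":0.5},{"x":0.345,"y":-0.011,"z":0,"twist":0,"grip":0.5}]' 15
python3 -m crank '[{"x":0,"y":0,"z":0,"twist":0,"grip":0.5},{"x":0,"y":0,"z":0,"twist":0,"grip":0.5},{"x":0,"y":0,"z":0,"twist":0,"grip":0.5}]' 15
python3 - <<'E'
from h import *
s,f=shot("wrist","w18");print(s["position"])
g=cv2.cvtColor(f["pixels"],cv2.COLOR_RGB2GRAY).astype(int)
print(g[195:225,327].tolist());print(g[175,276:300].tolist(),g[175,356:380].tolist());print(g[145:172,315].tolist());print(g[258,262:285].tolist(),g[258,370:390].tolist())
E
```

```text
clock: 39.2
position: [0.4553, 0.1715, 0.0352]
tool_rot: [[0.993, 0.115, -0.001], [0.115, -0.993, -0.0], [-0.001, 0.0, -1.0]]
contact_force: [1.6, -0.3, 0.1]
grip_width: 0.0789
gripper_force: 0.0
clock: 39.7
position: [0.4565, 0.1719, 0.0216]
tool_rot: [[0.993, 0.115, 0.002], [0.115, -0.993, 0.001], [0.002, -0.0, -1.0]]
contact_force: [-0.1, -0.3, 0.2]
grip_width: 0.0747
gripper_force: 0.0
clock: 40.1
position: [0.4559, 0.1718, 0.0208]
tool_rot: [[0.993, 0.115, 0.0], [0.115, -0.993, 0.0], [0.0, -0.0, -1.0]]
contact_force: [-0.7, -0.5, 5.4]
grip_width: 0.0555
gripper_force: 15.0
clock: 40.6
position: [0.4554, 0.1716, 0.2307]
tool_rot: [[0.993, 0.115, 0.001], [0.115, -0.993, 0.0], [0.001, -0.0, -1.0]]
contact_force: [0.4, -0.2, -1.6]
grip_width: 0.0554
gripper_force: 15.0
clock: 41.1
position: [0.5935, 0.1919, 0.2274]
tool_rot: [[0.993, 0.115, -0.001], [0.115, -0.993, -0.0], [-0.001, 0.0, -1.0]]
contact_force: [-1.9, -0.6, -1.4]
grip_width: 0.0555
gripper_force: 15.0
clock: 41.4
position: [0.5915, 0.1919, 0.2288]
tool_rot: [[0.993, 0.115, 0.0], [0.115, -0.993, 0.0], [0.0, -0.0, -1.0]]
contact_force: [-0.1, -0.2, -0.4]
grip_width: 0.0554
gripper_force: 15.0
[0.5915414  0.19193268 0.22875531]
[173, 174, 174, 174, 171, 162, 147, 139, 136, 128, 114, 118, 133, 144, 160, 187, 211, 216, 210, 206, 205, 204, 204, 203, 204, 203, 202, 198, 188, 179]
[37, 37, 38, 38, 36, 37, 50, 97, 153, 189, 202, 198, 179, 150, 131, 126, 126, 126, 126, 126, 126, 122, 125, 145] [125, 119, 124, 129, 130, 130, 130, 130, 133, 149, 178, 201, 210, 220, 232, 238, 238, 232, 214, 167, 120, 98, 95, 97]
[142, 143, 142, 142, 142, 141, 142, 141, 141, 141, 142, 161, 194, 211, 209, 192, 160, 136, 155, 186, 205, 210, 211, 211, 211, 209, 204]
[119, 87, 56, 38, 31, 30, 28, 36, 62, 112, 158, 184, 193, 195, 196, 198, 199, 200, 201, 200, 199, 194, 186] [198, 198, 197, 196, 195, 194, 192, 193, 191, 181, 148, 100, 54, 34, 31, 30, 32, 37, 56, 90]
```

```bash

python3 -m crank '[{"x":0.002,"y":0.001,"z":0.08,"twist":0,"grip":0.5},{"x":0.002,"y":0.001,"z":0.16,"twist":0,"grip":0.5},{"x":0.002,"y":0.001,"z":0.215,"twist":0,"grip":0.5},{"x":0.002,"y":0.001,"z":0.215,"twist":0,"grip":0.5},{"x":0.002,"y":0.001,"z":0.215,"twist":0,"grip":0.5}]' 15
python3 -m crank '[{"x":0,"y":0,"z":0.01,"twist":0,"grip":0.5},{"x":0,"y":0,"z":0.02,"twist":0,"grip":0.5},{"x":0,"y":0,"z":0.03,"twist":0,"grip":0.5},{"x":0,"y":0,"z":0.04,"twist":0,"grip":0.5},{"x":0,"y":0,"z":0.048,"twist":0,"grip":0.5}]' 15
python3 -m crank '[{"x":0,"y":0,"z":0,"twist":0,"grip":0.5},{"x":0,"y":0,"z":0,"twist":0,"grip":0.5},{"x":0,"y":0,"z":0,"twist":0,"grip":0.5}]' 15
```

```text
clock: 41.95
position: [0.5932, 0.1917, 0.1433]
tool_rot: [[0.993, 0.115, 0.001], [0.115, -0.993, 0.0], [0.001, -0.0, -1.0]]
contact_force: [0.3, -0.3, 0.4]
grip_width: 0.0554
gripper_force: 15.0
clock: 42.45
position: [0.593, 0.1916, 0.1229]
tool_rot: [[0.993, 0.115, -0.0], [0.115, -0.993, -0.0], [-0.0, 0.0, -1.0]]
contact_force: [-0.3, -0.3, -0.3]
grip_width: 0.0555
gripper_force: 15.0
clock: 42.75
position: [0.5932, 0.1917, 0.1234]
tool_rot: [[0.993, 0.115, 0.0], [0.115, -0.993, 0.0], [0.0, -0.0, -1.0]]
contact_force: [-0.4, 0.5, -0.9]
grip_width: 0.0556
gripper_force: 15.0
```

```bash

python3 -m crank '[{"x":0,"y":0,"z":0.001,"twist":0,"grip":0.8},{"x":0,"y":0,"z":0.001,"twist":0,"grip":0.8},{"x":0,"y":0,"z":0.001,"twist":0,"grip":0.8},{"x":0,"y":0,"z":0.001,"twist":0,"grip":0.8}]' 15
python3 -m crank '[{"x":0,"y":0,"z":-0.08,"twist":0,"grip":0.8},{"x":0,"y":0,"z":-0.16,"twist":0,"grip":0.8},{"x":0,"y":0,"z":-0.24,"twist":0,"grip":0},{"x":0,"y":0,"z":-0.24,"twist":0,"grip":0},{"x":0,"y":0,"z":-0.24,"twist":0,"grip":0}]' 15
python3 -m crank '[{"x":-0.002,"y":0,"z":0,"twist":0,"grip":0},{"x":-0.002,"y":0,"z":0,"twist":0,"grip":0},{"x":-0.002,"y":0,"z":0,"twist":0,"grip":0},{"x":-0.002,"y":0,"z":0,"twist":0,"grip":0},{"x":-0.002,"y":0,"z":0,"twist":0,"grip":0}]' 15
python3 - <<'E'
from h import *
s,f=shot("wrist","w19");print(s["position"])
h=cv2.cvtColor(f["pixels"],cv2.COLOR_RGB2GRAY);print(h[150:250:3,327].tolist());print(h[203,276:380:3].tolist())
E
python3 -m crank '[{"x":0,"y":0,"z":0.05,"twist":0,"grip":0},{"x":0,"y":0,"z":0.12,"twist":0,"grip":0},{"x":0,"y":0,"z":0.18,"twist":0,"grip":0},{"x":0,"y":0,"z":0.205,"twist":0,"grip":0},{"x":0,"y":0,"z":0.205,"twist":0,"grip":0}]' 15
```

```text
clock: 43.15
position: [0.5931, 0.1916, 0.1229]
tool_rot: [[0.993, 0.115, 0.0], [0.115, -0.993, -0.0], [0.0, 0.0, -1.0]]
contact_force: [0.5, 0.2, -0.7]
grip_width: 0.0744
gripper_force: 0.0
clock: 43.65
position: [0.5931, 0.1917, 0.219]
tool_rot: [[0.993, 0.115, 0.001], [0.115, -0.993, 0.0], [0.001, -0.0, -1.0]]
contact_force: [0.1, -0.1, -1.4]
grip_width: 0.0552
gripper_force: 0.0
clock: 44.15
position: [0.5923, 0.1915, 0.2186]
tool_rot: [[0.993, 0.115, -0.0], [0.115, -0.993, -0.0], [-0.0, 0.0, -1.0]]
contact_force: [-0.1, -0.1, -1.1]
grip_width: 0.015
gripper_force: 0.0
[0.59230053 0.19152083 0.21858087]
[141, 140, 139, 159, 204, 174, 127, 208, 211, 208, 181, 175, 177, 175, 174, 175, 173, 170, 175, 173, 174, 173, 175, 172, 172, 175, 173, 184, 194, 183, 186, 167, 38, 37]
[38, 37, 107, 197, 135, 173, 202, 202, 177, 174, 174, 174, 175, 174, 175, 175, 174, 175, 174, 173, 172, 172, 171, 171, 170, 171, 197, 200, 187, 142, 108, 48, 93, 96, 95]
clock: 44.7
position: [0.5918, 0.1914, 0.1358]
tool_rot: [[0.993, 0.115, -0.002], [0.115, -0.993, -0.0], [-0.002, 0.0, -1.0]]
contact_force: [0.7, 0.0, 0.9]
grip_width: 0.0004
gripper_force: 0.0
```

```bash

python3 -m crank '[{"x":0,"y":0,"z":0.012,"twist":0,"grip":0},{"x":0,"y":0,"z":0.024,"twist":0,"grip":0},{"x":0,"y":0,"z":0.036,"twist":0,"grip":0},{"x":0,"y":0,"z":0.048,"twist":0,"grip":0},{"x":0,"y":0,"z":0.059,"twist":0,"grip":0}]' 15
python3 -m crank '[{"x":0,"y":0,"z":0,"twist":0,"grip":0},{"x":0,"y":0,"z":0,"twist":0,"grip":0},{"x":0,"y":0,"z":0,"twist":0,"grip":0}]' 15
python3 -m crank '[{"x":0,"y":0,"z":-0.08,"twist":0,"grip":0},{"x":0,"y":0,"z":-0.18,"twist":0,"grip":0.85},{"x":0,"y":0,"z":-0.29,"twist":0,"grip":0.85},{"x":-0.08,"y":-0.06,"z":-0.29,"twist":0,"grip":0.85},{"x":-0.16,"y":-0.12,"z":-0.29,"twist":0,"grip":0.85}]' 15
python3 -m crank '[{"x":-0.08,"y":-0.06,"z":0,"twist":0,"grip":0.85},{"x":-0.16,"y":-0.12,"z":0,"twist":0,"grip":0.85},{"x":-0.225,"y":-0.18,"z":0,"twist":0,"grip":0.85},{"x":-0.225,"y":-0.18,"z":0,"twist":0,"grip":0.85},{"x":-0.225,"y":-0.18,"z":0,"twist":0,"grip":0.85}]' 15
python3 -m crank '[{"x":0,"y":0,"z":0,"twist":0,"grip":0.85},{"x":0,"y":0,"z":0,"twist":0,"grip":0.85},{"x":0,"y":0,"z":0,"twist":0,"grip":0.85}]' 15
python3 - <<'E'
from h import *
s,f=shot("wrist","w20");print(s["position"]);
for th in (75,110): print(th,tins(f,s,th=th).round(4))
E
```

```text
clock: 45.2
position: [0.5928, 0.1916, 0.1133]
tool_rot: [[0.993, 0.115, 0.001], [0.115, -0.993, 0.0], [0.001, -0.0, -1.0]]
contact_force: [2.3, 0.3, 2.4]
grip_width: 0.0007
gripper_force: 1.4
clock: 45.5
position: [0.592, 0.1915, 0.1131]
tool_rot: [[0.993, 0.115, -0.001], [0.115, -0.993, -0.0], [-0.001, 0.0, -1.0]]
contact_force: [-0.4, 0.1, 0.2]
grip_width: 0.0006
gripper_force: 0.0
clock: 46.0
position: [0.5229, 0.232, 0.2303]
tool_rot: [[0.994, 0.114, 0.002], [0.114, -0.994, 0.001], [0.002, -0.001, -1.0]]
contact_force: [0.4, 0.8, -0.2]
grip_width: 0.0279
gripper_force: 0.0
clock: 46.5
position: [0.4254, 0.2932, 0.2295]
tool_rot: [[0.993, 0.116, 0.0], [0.116, -0.993, -0.0], [0.0, 0.0, -1.0]]
contact_force: [-0.5, -0.0, 0.7]
grip_width: 0.0679
gripper_force: 0.0
clock: 46.8
position: [0.4261, 0.2925, 0.2291]
tool_rot: [[0.993, 0.114, -0.0], [0.114, -0.993, -0.0], [-0.0, 0.0, -1.0]]
contact_force: [-0.4, 0.5, -0.3]
grip_width: 0.0788
gripper_force: 0.0
[0.42612633 0.29249599 0.22907785]
75 [[-1.000000e-04 -1.300000e-03  5.720000e-02  5.640000e-02  3.247419e+02
   1.746452e+02]
 [ 1.105000e-01 -1.552000e-01  6.440000e-02  6.590000e-02  1.700000e+02
   6.300000e+01]]
110 [[ 1.000000e-03 -1.700000e-03  5.500000e-02  5.520000e-02  3.216786e+02
   1.743571e+02]
 [ 1.115000e-01 -1.548000e-01  6.260000e-02  6.500000e-02  1.725556e+02
   5.911110e+01]]
```

```bash

python3 -m crank '[{"x":0,"y":-0.004,"z":0.1,"twist":0,"grip":0.85},{"x":0,"y":-0.004,"z":0.2,"twist":0,"grip":0.85},{"x":0,"y":-0.004,"z":0.3,"twist":0,"grip":0.85},{"x":0,"y":-0.004,"z":0.4,"twist":0,"grip":0.85},{"x":0,"y":-0.004,"z":0.48,"twist":0,"grip":0.85}]' 15
python3 -m crank '[{"x":0,"y":0,"z":0.025,"twist":0,"grip":0.85},{"x":0,"y":0,"z":0.042,"twist":0,"grip":0.85},{"x":0,"y":0,"z":0.042,"twist":0,"grip":0.85},{"x":0,"y":0,"z":0.042,"twist":0,"grip":0.85},{"x":0,"y":0,"z":0.042,"twist":0,"grip":0.5}]' 15
python3 -m crank '[{"x":0,"y":0,"z":0,"twist":0,"grip":0.5},{"x":0,"y":0,"z":0,"twist":0,"grip":0.5},{"x":0,"y":0,"z":0,"twist":0,"grip":0.5},{"x":0,"y":0,"z":0,"twist":0,"grip":0.5}]' 15
python3 -m crank '[{"x":0,"y":0,"z":-0.05,"twist":0,"grip":0.5},{"x":0,"y":0,"z":-0.17,"twist":0,"grip":0.5},{"x":0,"y":0,"z":-0.29,"twist":0,"grip":0.5},{"x":0,"y":0,"z":-0.41,"twist":0,"grip":0.5},{"x":0,"y":0,"z":-0.52,"twist":0,"grip":0.5}]' 15
python3 -m crank '[{"x":0.08,"y":0.06,"z":0,"twist":0,"grip":0.5},{"x":0.17,"y":0.13,"z":0,"twist":0,"grip":0.5},{"x":0.26,"y":0.2,"z":0,"twist":0,"grip":0.5},{"x":0.34,"y":0.27,"z":0,"twist":0,"grip":0.5},{"x":0.383,"y":0.303,"z":0,"twist":0,"grip":0.5}]' 15
python3 -m crank '[{"x":0,"y":0,"z":0,"twist":0,"grip":0.5},{"x":0,"y":0,"z":0,"twist":0,"grip":0.5},{"x":0,"y":0,"z":0,"twist":0,"grip":0.5},{"x":0,"y":0,"z":0,"twist":0,"grip":0.5}]' 15
python3 - <<'E'
from h import *
s,f=shot("wrist","w21");print(s["position"])
g=cv2.cvtColor(f["pixels"],cv2.COLOR_RGB2GRAY).astype(int)
print(g[195:225,327].tolist());print(g[175,276:300].tolist(),g[175,356:380].tolist());print(g[145:172,315].tolist());print(g[258,262:285].tolist(),g[258,370:390].tolist())
E
```

```text
clock: 47.35
position: [0.4251, 0.2941, 0.0351]
tool_rot: [[0.993, 0.115, -0.001], [0.115, -0.993, -0.001], [-0.001, 0.0, -1.0]]
contact_force: [0.7, -0.3, -0.3]
grip_width: 0.0787
gripper_force: 0.0
clock: 47.85
position: [0.4261, 0.295, 0.0217]
tool_rot: [[0.993, 0.115, 0.002], [0.115, -0.993, 0.001], [0.002, -0.001, -1.0]]
contact_force: [0.3, 0.3, 0.3]
grip_width: 0.0746
gripper_force: 0.0
clock: 48.25
position: [0.4255, 0.2947, 0.0208]
tool_rot: [[0.993, 0.115, 0.0], [0.115, -0.993, 0.0], [0.0, -0.0, -1.0]]
contact_force: [-1.4, -0.3, 5.5]
grip_width: 0.0553
gripper_force: 15.0
clock: 48.75
position: [0.4251, 0.2945, 0.2307]
tool_rot: [[0.993, 0.115, 0.001], [0.115, -0.993, 0.0], [0.001, -0.0, -1.0]]
contact_force: [0.7, 0.2, 0.3]
grip_width: 0.0557
gripper_force: 15.0
clock: 49.25
position: [0.5935, 0.1896, 0.2279]
tool_rot: [[0.994, 0.113, -0.0], [0.113, -0.994, -0.0], [-0.0, 0.0, -1.0]]
contact_force: [-0.7, 0.3, -0.0]
grip_width: 0.0548
gripper_force: 15.0
clock: 49.65
position: [0.5907, 0.1926, 0.2286]
tool_rot: [[0.993, 0.116, -0.0], [0.116, -0.993, 0.0], [-0.0, -0.0, -1.0]]
contact_force: [-0.1, -1.7, -0.2]
grip_width: 0.0555
gripper_force: 15.0
[0.59072818 0.19262316 0.22862036]
[173, 174, 174, 174, 170, 160, 146, 138, 129, 110, 103, 121, 136, 144, 158, 184, 205, 209, 207, 205, 205, 204, 204, 203, 203, 202, 201, 194, 179, 172]
[37, 36, 36, 36, 37, 36, 38, 48, 92, 148, 185, 199, 196, 176, 149, 131, 126, 126, 126, 126, 125, 119, 116, 122] [185, 219, 227, 215, 178, 145, 131, 130, 130, 133, 149, 178, 201, 208, 207, 209, 205, 175, 130, 101, 96, 97, 96, 95]
[142, 142, 141, 142, 141, 142, 141, 142, 141, 142, 159, 191, 211, 211, 201, 188, 169, 144, 143, 171, 197, 210, 213, 212, 213, 212, 210]
[118, 88, 56, 37, 33, 30, 31, 38, 72, 122, 166, 189, 196, 198, 199, 199, 198, 199, 200, 199, 198, 195, 187] [195, 195, 195, 195, 195, 194, 196, 196, 194, 188, 167, 124, 72, 39, 30, 30, 32, 37, 57, 90]
```

```bash

python3 -m crank '[{"x":0.004,"y":0.003,"z":0.08,"twist":0,"grip":0.5},{"x":0.004,"y":0.003,"z":0.16,"twist":0,"grip":0.5},{"x":0.004,"y":0.003,"z":0.215,"twist":0,"grip":0.5},{"x":0.004,"y":0.003,"z":0.215,"twist":0,"grip":0.5},{"x":0.004,"y":0.003,"z":0.215,"twist":0,"grip":0.5}]' 15
python3 -m crank '[{"x":0,"y":0,"z":0.01,"twist":0,"grip":0.5},{"x":0,"y":0,"z":0.02,"twist":0,"grip":0.5},{"x":0,"y":0,"z":0.03,"twist":0,"grip":0.5},{"x":0,"y":0,"z":0.04,"twist":0,"grip":0.5},{"x":0,"y":0,"z":0.048,"twist":0,"grip":0.5}]' 15
python3 -m crank '[{"x":0,"y":0,"z":0,"twist":0,"grip":0.5},{"x":0,"y":0,"z":0,"twist":0,"grip":0.5},{"x":0,"y":0,"z":0,"twist":0,"grip":0.5}]' 15
```

```text
clock: 50.2
position: [0.5933, 0.1912, 0.1433]
tool_rot: [[0.993, 0.116, 0.0], [0.116, -0.993, 0.0], [0.0, -0.0, -1.0]]
contact_force: [1.0, -0.7, -0.3]
grip_width: 0.0556
gripper_force: 15.0
clock: 50.7
position: [0.5932, 0.1908, 0.1229]
tool_rot: [[0.993, 0.115, -0.0], [0.115, -0.993, -0.0], [-0.0, 0.0, -1.0]]
contact_force: [-0.2, -0.0, -0.6]
grip_width: 0.0553
gripper_force: 15.0
clock: 51.0
position: [0.5933, 0.1908, 0.1234]
tool_rot: [[0.993, 0.115, 0.0], [0.115, -0.993, 0.0], [0.0, -0.0, -1.0]]
contact_force: [-0.5, -0.0, 0.5]
grip_width: 0.056
gripper_force: 15.0
```

```bash

python3 -m crank '[{"x":0,"y":0,"z":0.001,"twist":0,"grip":0.8},{"x":0,"y":0,"z":0.001,"twist":0,"grip":0.8},{"x":0,"y":0,"z":0.001,"twist":0,"grip":0.8},{"x":0,"y":0,"z":0.001,"twist":0,"grip":0.8}]' 15
python3 -m crank '[{"x":0,"y":0,"z":-0.08,"twist":0,"grip":0.8},{"x":0,"y":0,"z":-0.16,"twist":0,"grip":0.8},{"x":0,"y":0,"z":-0.24,"twist":0,"grip":0},{"x":0,"y":0,"z":-0.24,"twist":0,"grip":0},{"x":0,"y":0,"z":-0.24,"twist":0,"grip":0}]' 15
python3 -m crank '[{"x":-0.002,"y":-0.002,"z":0,"twist":0,"grip":0},{"x":-0.002,"y":-0.002,"z":0,"twist":0,"grip":0},{"x":-0.002,"y":-0.002,"z":0,"twist":0,"grip":0},{"x":-0.002,"y":-0.002,"z":0,"twist":0,"grip":0},{"x":-0.002,"y":-0.002,"z":0,"twist":0,"grip":0}]' 15
python3 - <<'E'
from h import *
s,f=shot("wrist","w22");print(s["position"])
h=cv2.cvtColor(f["pixels"],cv2.COLOR_RGB2GRAY);print(h[150:250:3,327].tolist());print(h[203,276:380:3].tolist())
E
python3 -m crank '[{"x":0,"y":0,"z":0.05,"twist":0,"grip":0},{"x":0,"y":0,"z":0.12,"twist":0,"grip":0},{"x":0,"y":0,"z":0.18,"twist":0,"grip":0},{"x":0,"y":0,"z":0.205,"twist":0,"grip":0},{"x":0,"y":0,"z":0.205,"twist":0,"grip":0}]' 15
```

```text
clock: 51.4
position: [0.5933, 0.1908, 0.1229]
tool_rot: [[0.993, 0.115, 0.0], [0.115, -0.993, 0.0], [0.0, -0.0, -1.0]]
contact_force: [0.1, 0.4, -0.9]
grip_width: 0.074
gripper_force: 0.0
clock: 51.9
position: [0.5932, 0.1908, 0.219]
tool_rot: [[0.993, 0.115, 0.001], [0.115, -0.993, 0.0], [0.001, -0.0, -1.0]]
contact_force: [0.5, -0.2, -0.4]
grip_width: 0.0549
gripper_force: 0.0
clock: 52.4
position: [0.5923, 0.1915, 0.2186]
tool_rot: [[0.993, 0.115, -0.0], [0.115, -0.993, -0.0], [-0.0, 0.0, -1.0]]
contact_force: [0.0, -1.1, -0.2]
grip_width: 0.0151
gripper_force: 0.0
[0.59229222 0.19152589 0.21857894]
[141, 139, 138, 160, 204, 150, 129, 208, 211, 203, 175, 174, 172, 173, 174, 175, 175, 174, 174, 175, 174, 173, 170, 170, 171, 173, 173, 196, 200, 179, 186, 167, 39, 38]
[38, 36, 108, 196, 136, 146, 201, 203, 187, 176, 177, 174, 172, 175, 174, 173, 175, 173, 175, 170, 173, 174, 173, 174, 174, 175, 188, 201, 199, 158, 109, 47, 92, 95, 96]
clock: 52.95
position: [0.5918, 0.1914, 0.1358]
tool_rot: [[0.993, 0.115, -0.002], [0.115, -0.993, -0.001], [-0.002, 0.0, -1.0]]
contact_force: [0.5, -0.1, -0.4]
grip_width: 0.0005
gripper_force: 0.0
```

Seated as before. Final press, retreat, and check with the top camera.

```bash

python3 -m crank '[{"x":0,"y":0,"z":0.012,"twist":0,"grip":0},{"x":0,"y":0,"z":0.024,"twist":0,"grip":0},{"x":0,"y":0,"z":0.036,"twist":0,"grip":0},{"x":0,"y":0,"z":0.048,"twist":0,"grip":0},{"x":0,"y":0,"z":0.058,"twist":0,"grip":0}]' 15
python3 -m crank '[{"x":0,"y":0,"z":0,"twist":0,"grip":0},{"x":0,"y":0,"z":0,"twist":0,"grip":0},{"x":0,"y":0,"z":0,"twist":0,"grip":0}]' 15
python3 -m crank '[{"x":0,"y":0,"z":-0.08,"twist":0,"grip":0},{"x":0,"y":0,"z":-0.18,"twist":0,"grip":0},{"x":0,"y":0,"z":-0.29,"twist":0,"grip":0},{"x":-0.1,"y":0,"z":-0.29,"twist":0,"grip":0},{"x":-0.2,"y":0,"z":-0.29,"twist":0,"grip":0}]' 15
python3 -m crank '[{"x":-0.1,"y":0,"z":0,"twist":0,"grip":0},{"x":-0.2,"y":0,"z":0,"twist":0,"grip":0},{"x":-0.28,"y":0,"z":0,"twist":0,"grip":0},{"x":-0.28,"y":0,"z":0,"twist":0,"grip":0},{"x":-0.28,"y":0,"z":0,"twist":0,"grip":0}]' 15
python3 - <<'E'
from h import *
s,f=shot("top","t23");im=f["pixels"];print(s["position"])
for c in blobs(mask(im,"red"),5): print("r",cv2.boundingRect(c),onz(f,cv2.minAreaRect(c)[0],.012).round(3))
a=cv2.imread("pics/top0.png")[:,:,::-1].astype(int)
d=(np.abs(im.astype(int)-a).max(2)>60).astype(np.uint8)*255
for c in blobs(d,25): print(cv2.boundingRect(c),cv2.contourArea(c))
g=cv2.cvtColor(im,cv2.COLOR_RGB2GRAY);print(g[174:204:2,260:300:2])
E
```

```text
clock: 53.45
position: [0.5927, 0.1916, 0.1137]
tool_rot: [[0.993, 0.115, 0.001], [0.115, -0.993, 0.0], [0.001, -0.0, -1.0]]
contact_force: [1.0, -0.1, 2.4]
grip_width: 0.0006
gripper_force: 1.5
clock: 53.75
position: [0.592, 0.1915, 0.1135]
tool_rot: [[0.993, 0.115, -0.001], [0.115, -0.993, -0.0], [-0.001, 0.0, -1.0]]
contact_force: [0.4, -1.1, 0.5]
grip_width: 0.0007
gripper_force: 0.0
clock: 54.25
position: [0.5124, 0.1822, 0.2306]
tool_rot: [[0.993, 0.115, 0.002], [0.115, -0.993, 0.001], [0.002, -0.0, -1.0]]
contact_force: [0.1, -0.7, 0.2]
grip_width: 0.0006
gripper_force: 0.0
clock: 54.75
position: [0.4018, 0.1695, 0.2301]
tool_rot: [[0.993, 0.115, 0.001], [0.115, -0.993, 0.0], [0.001, -0.0, -1.0]]
contact_force: [-0.9, 0.5, 0.1]
grip_width: 0.0009
gripper_force: 0.0
[0.40179831 0.16954963 0.23013749]
r (465, 204, 18, 51) [[ 0.53  -0.356  0.012]]
(300, 381, 9, 9) 47.5
(310, 373, 10, 10) 25.5
(231, 362, 54, 38) 919.5
(45, 354, 20, 26) 157.0
(62, 350, 88, 50) 2710.0
(87, 335, 11, 9) 50.5
(88, 298, 47, 52) 800.0
(241, 283, 20, 21) 282.5
(3, 282, 83, 118) 4717.0
(220, 263, 12, 34) 1
[... 806 characters left out ...]
  83  90
  148 199]
 [ 35  38 169  70 221 161 186 187 185 183 185 191 186 222  55  75  81  86
  104 199]
 [ 35  39 167  77 129 218 185 184 189 186 184 185 221 182  51  85  75 246
  154 196]
 [ 38  37 172  77  64 207 220 192 188 182 193 139 220  77  69  85 155 233
  146 197]
 [ 41  40 190  77  87  78 162 209 221 224 225 117  76  72  81 118 166 210
  188 198]
 [ 41  36 176  81  94  84 108  98 107 107 117 116 124 117 130 142  71 239
  125 197]
 [ 37  35 110 232 184 152 157 130  92  80  77  59  60  59  70  75  76 210
   95  53]
 [ 36  43  34  82  81  81  83  83  69  74  71  77  39  85  83  79  83  93
   77  63]
 [ 32  41  36  91  86  84  82  75  76  80  84  83  51  62  83  80  85  90
   82  61]]
```

```bash
python3 -c "
from workcell import finish_job
print(finish_job())"
```

```text
the job is handed in; nothing more can be done
None
```

The key was rocked free, pulled out and laid flat in the white tray; all five tins are in the well with the top one about 7.5 mm below the rim (from the final press height), no glassware or bottle shows as moved in the last top view, and the job was handed in at about 55 s.

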